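Post two reject bottles through the sprung flap of the reject box

TASK

The two white bottles in the aluminium tray are rejects, and one of them has fallen over. Stand the fallen one up on its base and let go of it, then drop both rejects through the slot in the grey reject box; its sprung flap has to be pushed down and held open with the fingers for a bottle to fall in. At the end the flap must have sprung shut, and the third bottle, outside the tray, must still stand where it was.

Things in the scene. Friction and masses are not known exactly. Their poses are not given: they have to be found in the camera images.
- reject_box: Grey metal reject box fixed on the bench, 230 mm high, closed but for a slot in its flat top. Origin on the bench under the slot's centre, z up; it reaches 62 mm either way in x, 76 mm to its +y and 220 mm to its -y. Under the slot a chute (165 mm below the top at the centre) slopes down to -y into the hidden store.
- slot (a point): Centre of the slot, on the box's top face, 230 mm above the bench; axes as the box's. Slot 72 mm (x) by 120 mm (y), closed by the flap. Grip the bottle with the fingers closing along y; with their tips about 45 mm below the top and opened 15 mm a side, the back of the hinge-side finger holds the flap clear; opened little, the flap still pins the bottle. Backs over 120 mm will not fit.
- flap (a joint): Steel flap, 66 by 116 by 3 mm, closing the slot; hinged across the slot's +y end, 59 mm from its centre; the free edge swings down into the box: 0 shut, 1.45 rad the stop. A spring shuts it: 0.15 N m when shut (2.5 N at its middle, more than a bottle's weight), 0.24 N m at 1.2 rad. If only the bottle holds it open, it throws the bottle back or pins it; moving the hand towards the hinge frees it.
- tray: Aluminium tray fixed on the bench, 190 mm (its x) by 240 mm (its y), origin at the centre of its underside, z up. Floor 4 mm thick, rims 14 mm high on three sides; the far wall, at +x, is 36 mm high and 5 mm thick and can serve as a stop for tipping the fallen bottle up. Both rejects are in it. A centrifuge 0.6 m tall stands to the left (world y over 0.4 m, x over 0.4 m).
- fallen_centre (a point): Centre, half-way along, of the fallen reject: a closed white plastic bottle with a blue cap, 100 mm long, body 50 mm across up to 68 mm from the base, then narrower, cap 30 mm; 0.08 to 0.13 kg. Its z axis points from base to cap: at the start level, towards the tray's -x within 0.2 rad; base 23 to 33 mm from the far wall.
- standing_centre (a point): Centre, half-way up, of the reject that stands upright in the tray, 100 mm beside the fallen one or a little more; same kind of bottle, z axis from base to cap.
- good_centre (a point): Centre, half-way up, of a third bottle of the same kind that stands on the bench outside the tray: it is good and stays where it is.

How it is judged (in metres and radians):
On the way:
1. the fallen bottle stands upright on its base on the tray or bench (within about 9 degrees), let go (angle between fallen_centre's own z axis and vertical below 0.15 rad and height (world z) of fallen_centre below 0.062 m and contact force between the fingers and anything else below 0.1 N), for 0.2 s.
At the end, for the whole second after the job is handed in: Both rejects lie inside the reject box (centres within its walls and more than 40 mm below its top), the flap is shut (within 0.08 rad) and the third bottle stands within 30 mm of where it was (z of fallen_centre in the frame of reject_box between 0 and 0.19 m and x of fallen_centre in the frame of reject_box between -0.06 and 0.06 m and y of fallen_centre in the frame of reject_box between -0.22 and 0.076 m and z of standing_centre in the frame of reject_box between 0 and 0.19 m and x of standing_centre in the frame of reject_box between -0.06 and 0.06 m and y of standing_centre in the frame of reject_box between -0.22 and 0.076 m and value of joint flap below 0.08 rad and distance of good_centre from where it was at the start of the episode below 0.03 m); the robot touches nothing.
It fails at once if the third bottle is knocked over or carried off (moved more than 30 mm) (distance of good_centre from where it was at the start of the episode above 0.03 m).
It also fails if it takes over 72 s, if anything falls off the work surface, if the arm or the gripper's body presses on something with over 40 N, if the wrist force passes 120 N, or if a joint passes its speed limit or range.

ROBOT

A 6-joint arm with a two-finger parallel gripper is mounted at the origin on a cart in front of the work surface, level with it; the furniture and walls round the work are solid. World frame = base frame: x ahead of the robot, y to its left, z up, the work surface at z = 0. Lengths are in mm, angles in rad, forces in N, time in s.
With the tool pointing down it reaches from about 350 to 925 mm from the base axis. Payload 6.4 kg.
Tool frame: the origin (TCP) lies between the finger pads; the fingertips stand arm.tip_extent ahead of it and the grasp point (between the pads) lies 2 mm behind it (arm.tip_extent is the distance from the TCP to the fingertips, in mm); z points along the fingers, y is the direction in which the jaws open and shut (so a half turn about z gives the same grasp; the last joint's range is limited). The gripper opens to 85 mm and grips with 20 to 120 N. Pads are 22 mm wide; open, the fingers measure 114 mm over their backs; the gripper's body (76 mm by 85 mm) begins 54 mm behind the grasp point. The pads swing forward as they close: fully open they stand 13 mm farther back than shut.
Start: joints at [-1.483, 0.245, 1.558, -0, 1.339, -0.174], TCP at [168.237, -627.862, 221.69] pointing down, gripper open.
Joint ranges: [-3.13, 3.13], [-1.02, 2.26], [0.13, 2.54], [-0.95, 4.09], [0.21, 2.88], [-2.74, 2.74]. Speed limits (rad/s): [2.57, 2.57, 3.14, 3.14, 3.14, 3.14].

INTERFACE

Orientations are given as a unit quaternion [w, x, y, z].
In Python, from bench import arm gives the robot as it stands. The module is installed in compiled form; this text tells all that it offers.
- The arm moves only by the tool step_arm, never from a script. Its argument "increments" is a list that holds one entry, the list of rows, each a list of 6 numbers: the shift along the tool's x, y, z in m, then the turn, a rotation vector about the tool's x, y, z in degrees. In form: [[[dx, dy, dz, ax, ay, az], ...]]. A call has 1 to 12 rows; each row is the pose to reach, as a shift and turn from the pose commanded when the call began, along the tool's axes at that moment; what a row does not reach only later rows make up. A row lasts 1/12 s, in which the tool goes at most 41.7 mm and 7.16 degrees, less where a joint would pass 70% of its speed; a pose out of reach is approached as far as the arm can. A call with a gripper value outside its range is refused whole. "hand" is the closure, from 0 (fully open) to 1 (shut), set as the call begins (left out, the last holds). The fingers move at their own pace and stop on an object; the grip force is fixed at half the most. Time passes only in rows, so rows that repeat a pose let the fingers close. It gives the time, the measured TCP pose, the force and the opening at its end, in the units of the state.
- arm.get_state(): the state, without advancing time (a new reading comes with each control period).
- arm.capture(name): name is "scene" or "top" or "wrist"; returns a dict with "frame" (384x512x3 uint8, red, green, blue), "K" (3x3 intrinsics, pixels), "k1" (the pictures are not rectified: a ray, as slopes to the right and down, at radius r is drawn at 1 + k1 r^2 times it, then the intrinsics apply), "origin" and "orientation" of the camera in the world; the wrist camera has in their place "hand_eye" (4x4, takes a point from camera to tool coordinates, whose origin is the TCP and whose axes are the flange's). Camera axes: x right, y up, looking along -z (the intrinsics and any distortion apply to the point x, -y, -z); pixel columns grow to the right and rows downward; lengths in mm; the calibration is good to about 2 mm. A picture is of the moment at which its call begins: read the wrist's pose just before it. There is no depth.
- arm.hand_in(): hands the job in, once; it reports no verdict.
Trained networks look in a picture, given as the dict that the camera call returned (one of the last four; its "shot" number tells which), for a name from the list of things; names that differ only in an ending like _2 or _b are one class to them, and where a whole thing is asked for, a point or a joint stands for the part that bears it (a point fixed in the world has none). Each returns a list of dicts, best first, with "confidence" (0 to 1); they miss things now and then, are a little off and sometimes report something else, mostly with a low value. They report only what shows in the picture. A call takes as long as a camera call.
- arm.boxes_of(picture, label): "box" ([centre column, centre row, width, height] in pixels, round what is visible of it).
- arm.regions_of(picture, label): "mask" (384x512 bool, what is visible of it) and "box" ([centre column, centre row, width, height] in pixels, round what is visible of it).
The state is a dict: "time_s": time; "joint_positions": joint angles; "joint_velocities": joint speeds; "joint_efforts": joint torques, N m; "position": TCP position; "eef_rot": TCP orientation; "contact_force": force on the tool from outside, world axes, zero at the start; "torque": the same for the moment, N m; "grip_width": finger opening in mm.
Only numpy, scipy, OpenCV 4.12 (cv2) and the standard library are available. Lean on these libraries where they do the work, as an engineer would, in place of code of your own. Each camera call takes 0.05 s, during which the arm holds its last target.

## Working session

There is one attempt and no reset: what is moved stays moved. The work goes in short steps, Python scripts to look and compute and a tool call to move; the robot and the scene stay as the last step left them, time stands still between calls to the robot, and variables do not carry over. Pictures are saved under pics/ and viewed, and the job is handed in when it is done.

Besides the shell and the picture viewer there is one more tool, called after "Emit:" in YAML: its name, and indented under it one key for each argument. step_arm: Moves the arm, as the interface text tells. Its arguments: {"type":"object","properties":{"increments":{"type":"array","items":{"type":"array","items":{"type":"array","items":{"type":"number"}}}},"hand":{"type":"number"}},"required":["increments"]}

```bash
mkdir -p pics; ls; python3 - <<'E'
from bench import arm
import cv2,numpy as np
print(arm.get_state()); print(arm.tip_extent)
for n in ["scene","top"]:
    c=arm.capture(n); cv2.imwrite(f"pics/{n}0.png",c["frame"][:,:,::-1])
    print({k:v for k,v in c.items() if k!="frame"})
    for l in ["reject_box","slot","flap","tray","fallen_centre","standing_centre","good_centre"]:
        try: print(n,l,[(np.round(d["box"]),round(d["confidence"],2)) for d in arm.boxes_of(c,l)])
        except Exception as e: print(l,e)
E
```

```text
pics
{'time_s': 0.0, 'joint_positions': array([-1.48306701e+00,  2.45809634e-01,  1.55904616e+00, -1.49160388e-05,
        1.33869160e+00, -1.74104673e-01]), 'joint_velocities': array([-0.00037226,  0.00096803,  0.00031707,  0.00108114, -0.00077559,
       -0.00113179]), 'joint_efforts': array([-3.06304919e-04, -4.29506242e+01, -3.26131082e+01, -1.48217573e-04,
        5.29062760e-03,  1.04685003e-05]), 'position': array([ 168.20077395, -627.25105104,  220.56590142]), 'eef_rot': array([-9.76770135e-04,  9.91441905e-01,  1.30544990e-01,  3.49475612e-05]), 'contact_force': array([-0.72369544,  0.15525189,  0.19248299]), 'torque': array([ 0.0228988 , -0.01660876,  0.04470893]), 'grip_width': 85.01148285379298}
17.0
{'K': array([[479.6020555 ,   0.        , 253.66856623],
       [  0.        , 479.6020555 , 196.52950453],
       [  0.        ,   0.        ,   1.        ]]), 'k1': -0.17371103778920058, 'origin': array([-392.12484628,  441.02020074, 1087.15293985]), 'orientation': array([-0.46671771, -0.19612755,  0.35382622,  0.78645761]), 'shot': 1}
scene reject_box [(array([358., 170., 
[... 436 characters left out ...]
      [  0.        ,   0.        ,   1.        ]]), 'k1': -0.01917370433005981, 'origin': array([ 417.2218639 ,  -49.57604626, 1017.13223841]), 'orientation': array([-0.70124529, -0.01314383,  0.02175081,  0.71246697]), 'shot': 2}
top reject_box [(array([429., 162., 166.,  69.]), 0.83)]
top slot [(array([429., 162., 165.,  71.]), 0.9), (array([168., 152.,  24.,  44.]), 0.2)]
top flap [(array([408., 160.,  57.,  34.]), 0.96)]
top tray [(array([186., 161.,  97.,  85.]), 0.96), (array([410., 158.,  57.,  36.]), 0.48)]
top fallen_centre [(array([168., 153.,  23.,  40.]), 0.75)]
top standing_centre [(array([209., 174.,  26.,  18.]), 0.93)]
top good_centre [(array([298., 230.,  20.,  19.]), 0.84)]
```

View pics/scene0.png

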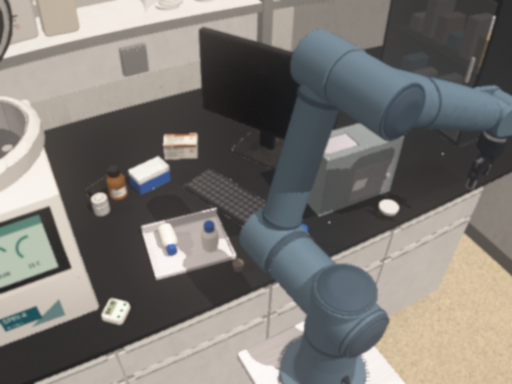

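View pics/top0.png

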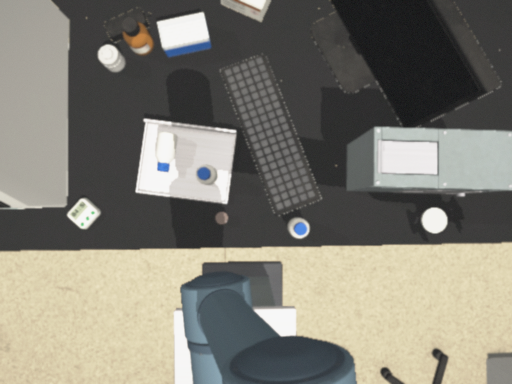

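```bash
cat > h.py <<'E'
import numpy as np,cv2
from scipy.spatial.transform import Rotation as R
def q2R(q): return R.from_quat([q[1],q[2],q[3],q[0]])
def ray(c,uv,pose=None):
    K=c["K"]; x=(uv[0]-K[0,2])/K[0,0]; y=(uv[1]-K[1,2])/K[1,1]
    rd=np.hypot(x,y); r=rd
    for _ in range(30): r=rd/(1+c["k1"]*r*r)
    s=r/rd if rd>0 else 1
    d=np.array([x*s,-y*s,-1.])
    if "hand_eye" in c:
        H=c["hand_eye"]; Rt=q2R(pose["eef_rot"]); 
        return Rt.apply(H[:3,3])+pose["position"], Rt.apply(H[:3,:3]@d)
    return c["origin"], q2R(c["orientation"]).apply(d)
def at_z(c,uv,z,pose=None):
    o,d=ray(c,uv,pose); return o+d*(z-o[2])/d[2]
def proj(c,p,pose=None):
    p=np.asarray(p,float)
    if "hand_eye" in c:
        H=c["hand_eye"]; q=q2R(pose["eef_rot"]).inv().apply(p-pose["position"]); q=H[:3,:3].T@(q-H[:3,3])
    else: q=q2R(c["orientation"]).inv().apply(p-c["origin"])
    x=q[0]/-q[2]; y=-q[1]/-q[2]; s=1+c["k1"]*(x*x+y*y); K=c["K"]
    return np.array([K[0,0]*x*s+K[0,2],K[1,1]*y*s+K[1,2]])
E
python3 - <<'E'
from bench import arm
from h import *
c=arm.capture("top"); f=c["frame"][:,:,::-1]
a=cv2.resize(f[110:215,125:250],None,fx=6,fy=5.6,interpolation=cv2.INTER_CUBIC); cv2.imwrite("pics/t_tray.png",a)
a=cv2.resize(f[115:205,340:512],None,fx=4.5,fy=4.5,interpolation=cv2.INTER_CUBIC); cv2.imwrite("pics/t_box.png",a)
for l in ["reject_box","flap","tray","fallen_centre","standing_centre","good_centre"]:
    for d in arm.regions_of(c,l)[:1]:
        m=d["mask"].astype(np.uint8); r=cv2.minAreaRect(cv2.findNonZero(m)); b=cv2.boxPoints(r)
        z={"reject_box":230,"flap":230,"tray":14,"fallen_centre":29,"standing_centre":100,"good_centre":100}[l]
        print(l,d["confidence"],m.sum()); print(np.round(b),np.round([at_z(c,p,z)[:2] for p in b]))
print(proj(c,at_z(c,(100,100),30)))
c=arm.capture("wrist"); print(c["hand_eye"],c["K"],c["k1"])
cv2.imwrite("pics/w0.png",c["frame"][:,:,::-1])
E
```

```text
reject_box 0.63 10361
[[345. 191.]
 [348. 124.]
 [513. 130.]
 [511. 197.]] [[ 447. -243.]
 [ 586. -252.]
 [ 569. -602.]
 [ 428. -590.]]
flap 0.59 1774
[[381. 141.]
 [436. 141.]
 [436. 173.]
 [381. 173.]] [[ 549. -320.]
 [ 548. -436.]
 [ 481. -433.]
 [ 482. -318.]]
tray 0.6 5589
[[135. 191.]
 [144. 118.]
 [236. 130.]
 [227. 203.]] [[462. 255.]
 [654. 231.]
 [620. -12.]
 [428.  14.]]
fallen_centre 0.8 687
[[153. 170.]
 [158. 131.]
 [178. 133.]
 [173. 172.]] [[516. 205.]
 [618. 192.]
 [611. 140.]
 [508. 153.]]
standing_centre 0.58 386
[[195. 164.]
 [217. 164.]
 [217. 184.]
 [195. 184.]] [[521.  85.]
 [521.  32.]
 [473.  33.]
 [473.  85.]]
good_centre 0.88 342
[[288. 218.]
 [309. 218.]
 [309. 237.]
 [288. 237.]] [[ 389. -136.]
 [ 388. -186.]
 [ 343. -185.]
 [ 344. -135.]]
[100. 100.]
[[-4.49383566e-04  9.51716742e-01  3.06977266e-01  7.81325659e+01]
 [ 9.99999753e-01  5.93435987e-04 -3.75922005e-04  4.89011582e-01]
 [-5.39942622e-04  3.06977021e-01 -9.51716774e-01 -1.52995804e+02]
 [ 0.00000000e+00  0.00000000e+00  0.00000000e+00  1.00000000e+00]] [[319.02036761   0.         255.94287293]
 [  0.         319.02036761 192.97185766]
 [  0.           0.           1.        ]] -0.021678891297291364
```

View pics/t_tray.png

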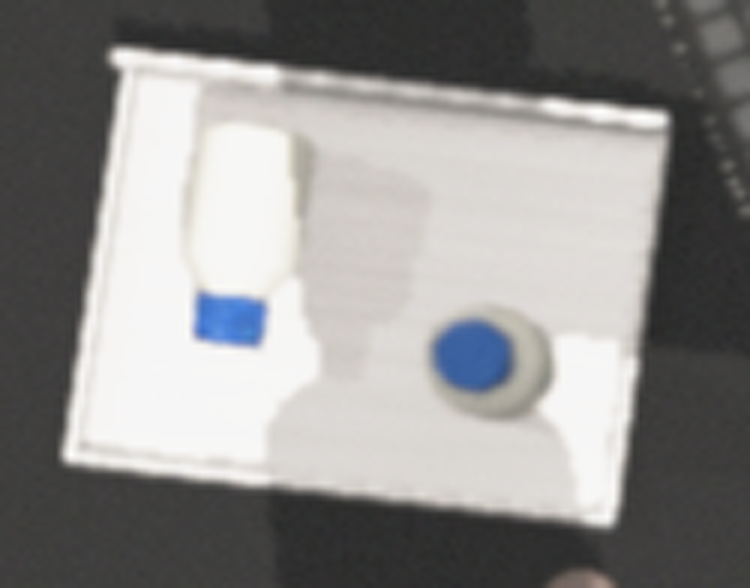

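View pics/t_box.png

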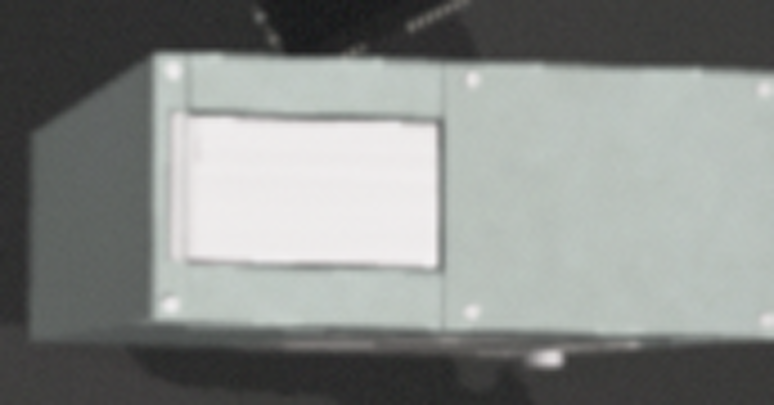

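```bash
python3 - <<'E'
from bench import arm
from h import *
c=arm.capture("top")
T=lambda x,y,z:at_z(c,(124.5+(x+.5)/6,109.5+(y+.5)/5.6),z)[:2]
B=lambda x,y,z:at_z(c,(339.5+(x+.5)/4.5,114.5+(y+.5)/4.5),z)[:2]
pts=dict(slot=[B(188,113,230),B(188,263,230),B(440,122,230),B(438,270,230)],boxL=[B(152,55,230),B(152,322,230)],boxR=[B(774,72,230),B(774,335,230)],
 wall=[T(112,50,36),T(668,112,36)],low=[T(65,460,14),T(615,523,14)],fbase=[T(252,123,29)],fcap=[T(230,345,29)],fbody=[T(186,235,29),T(300,235,29)],stand=[T(473,354,100)],good=[at_z(c,(301,229),100)[:2]])
for k,v in pts.items(): print(k,np.round(v,1).tolist())
s=np.mean(pts["slot"],0); print(s)
w=np.diff(pts["wall"],axis=0)[0]; print("tray yaw",np.degrees(np.arctan2(w[0],-w[1])))
b=pts["slot"]; d=b[2]+b[3]-b[0]-b[1]; print("box yaw",np.degrees(np.arctan2(d[0],-d[1])))
d=pts["boxR"][0]-pts["boxL"][0]; print("box yaw edge",np.degrees(np.arctan2(d[0],-d[1])))
E
```

```text
slot [[551.7, -321.3], [482.2, -319.0], [546.1, -439.1], [477.3, -435.3]]
boxL [[579.0, -305.4], [455.3, -301.4]]
boxR [[567.8, -598.9], [444.8, -592.6]]
wall [[648.7, 226.8], [616.3, -11.9]]
low [[460.9, 253.5], [427.8, 14.6]]
fbase [[615.2, 168.2]]
fcap [[512.1, 178.1]]
fbody [[563.4, 196.8], [562.7, 147.7]]
stand [[500.0, 64.9]]
good [[362.0, -166.2]]
[ 514.32707895 -378.68501198]
tray yaw -7.7273919024873745
box yaw -2.586099993234901
box yaw edge -2.178593691004864
```

Emit:
step_arm:
  increments:
    - [[0,0,-0.04,0,0,0],[0,0,-0.08,0,0,0],[0,0,-0.12,0,0,0],[0.026,-0.03,-0.12,0,0,0],[0.053,-0.06,-0.12,0,0,0],[0.08,-0.09,-0.12,0,0,0],[0.106,-0.12,-0.12,0,0,0],[0.133,-0.15,-0.12,0,0,0],[0.159,-0.18,-0.12,0,0,0],[0.186,-0.21,-0.12,0,0,0],[0.212,-0.24,-0.12,0,0,0],[0.239,-0.27,-0.12,0,0,0]]

```text
time_s: 2.25
position: [329.5, -303.4, 341.9]
eef_rot: [0.0, 0.991, 0.13, 0.0]
contact_force: [-0.0, -1.3, -0.3]
grip_width: 85.6
```

Emit:
step_arm:
  increments:
    - [[0.026,-0.03,0.0,0,0,2],[0.052,-0.06,0,0,0,4],[0.078,-0.09,0,0,0,6],[0.104,-0.12,0,0,0,8],[0.13,-0.15,0,0,0,10],[0.156,-0.18,0,0,0,12],[0.182,-0.21,0.01,0,0,14],[0.208,-0.24,0.02,0,0,16],[0.234,-0.27,0.03,0,0,18],[0.26,-0.3,0.04,0,0,20],[0.286,-0.33,0.04,0,0,22],[0.303,-0.357,0.04,0,0,22.7]]

```text
time_s: 3.25
position: [529.9, 120.6, 300.7]
eef_rot: [-0.0, 0.998, -0.067, -0.001]
contact_force: [-0.4, 0.7, 0.6]
grip_width: 85.1
```

```bash
python3 - <<'E'
from bench import arm
from h import *
s=arm.get_state(); print(s["position"],s["joint_positions"],R.from_quat(s["eef_rot"][[1,2,3,0]]).as_matrix().round(3))
c=arm.capture("wrist"); np.savez("w1.npz",frame=c["frame"]); f=c["frame"][:,:,::-1]
cv2.imwrite("pics/w1.png",cv2.resize(f,None,fx=1.5,fy=1.5,interpolation=cv2.INTER_CUBIC))
def pr(l,p): print(l,proj(c,p,s)*1.5)
pr("fbase",[615.2,168.2,29]);pr("fcap",[512,178,29]);pr("stand",[500,65,104]);pr("wall",[648.7,226.8,36]);pr("wall2",[616.3,-11.9,36])
E
```

```text
[529.93304131 120.57197374 300.69775766] [ 1.48969427e-02 -6.23519049e-02  1.74269113e+00  2.45964576e-04
  1.46248453e+00  1.72024028e+00] [[ 0.991 -0.134 -0.001]
 [-0.134 -0.991  0.   ]
 [-0.001 -0.    -1.   ]]
fbase [313.57021139 135.58297259]
fcap [323.15636513 254.63870289]
stand [460.55002532 273.89521332]
wall [234.70671714 103.52623655]
wall2 [528.9511078  103.48530089]
```

View pics/w1.png

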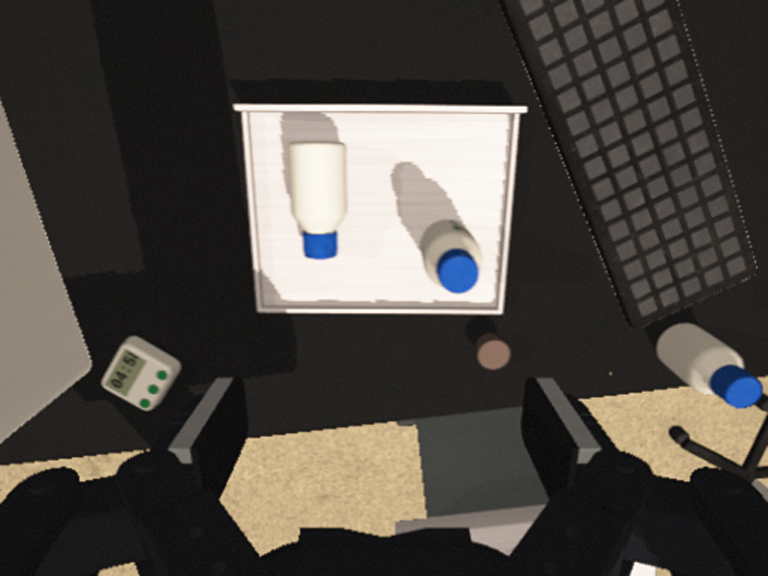

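```bash
python3 - <<'E'
from bench import arm
from h import *
s=arm.get_state(); c=arm.capture("wrist")
for l,p,z in [("fb",(318,142),29),("fbtop",(318,142),54),("fcapend",(320,258),29),("capstart",(320,231),29),("bl",(291,180),29),("br",(347,180),29),("stand",(457.5,271),104),("wall",(235,107),36),("wall2",(526,109),36),("lowL",(258,312),14),("lowR",(503,313),14)]:
    print(l,at_z(c,np.array(p)/1.5,z,s).round(1))
E
```

```text
fb [610.2 170.5  29. ]
fbtop [610.1 167.1  54. ]
fcapend [509.7 186.1  29. ]
capstart [534.3 181.8  29. ]
bl [582.  199.2  29. ]
br [575.6 150.9  29. ]
stand [503.5  71.4 104. ]
wall [646.5 232.5  36. ]
wall2 [613.6  -4.3  36. ]
lowL [460.3 258.6  14. ]
lowR [428.   19.9  14. ]
```

Emit:
step_arm:
  increments:
    - [[0,-0.01,0.03,0,5,0],[-0.006,-0.03,0.06,0,10,0],[-0.012,-0.045,0.09,0,15,0],[-0.018,-0.06,0.12,0,20,0],[-0.018,-0.06,0.15,0,25,0],[-0.018,-0.06,0.15,0,25,0],[-0.018,-0.06,0.15,0,25,0]]

```text
time_s: 3.93
position: [517.4, 179.3, 149.6]
eef_rot: [0.015, 0.975, -0.065, 0.213]
contact_force: [-0.1, -0.4, 0.6]
grip_width: 86.2
```

```bash
cat > look.py <<'E'
import sys
from bench import arm
from h import *
n=sys.argv[1]; cam=sys.argv[2] if len(sys.argv)>2 else "wrist"
s=arm.get_state(); print(s["time_s"],s["position"].round(1),s["joint_positions"].round(3),s["contact_force"].round(1),s["grip_width"])
print(q2R(s["eef_rot"]).as_matrix().round(3))
c=arm.capture(cam); f=c["frame"][:,:,::-1]
if len(sys.argv)>3:
    u0,v0,u1,v1=map(int,sys.argv[3].split(",")); k=min(780/(u1-u0),580/(v1-v0)); f=cv2.resize(f[v0:v1,u0:u1],None,fx=k,fy=k,interpolation=cv2.INTER_CUBIC); print("scale",k)
else: f=cv2.resize(f,None,fx=1.5,fy=1.5,interpolation=cv2.INTER_CUBIC)
cv2.imwrite(f"pics/{n}.png",f)
E
python3 look.py w2
```

```text
3.9333 [517.4 179.3 149.6] [ 0.193 -0.117  2.125 -0.204  0.734  2.021] [-0.1 -0.4  0.6] 86.19780058886835
[[ 0.901 -0.134  0.413]
 [-0.121 -0.991 -0.058]
 [ 0.417  0.002 -0.909]]
```

View pics/w2.png

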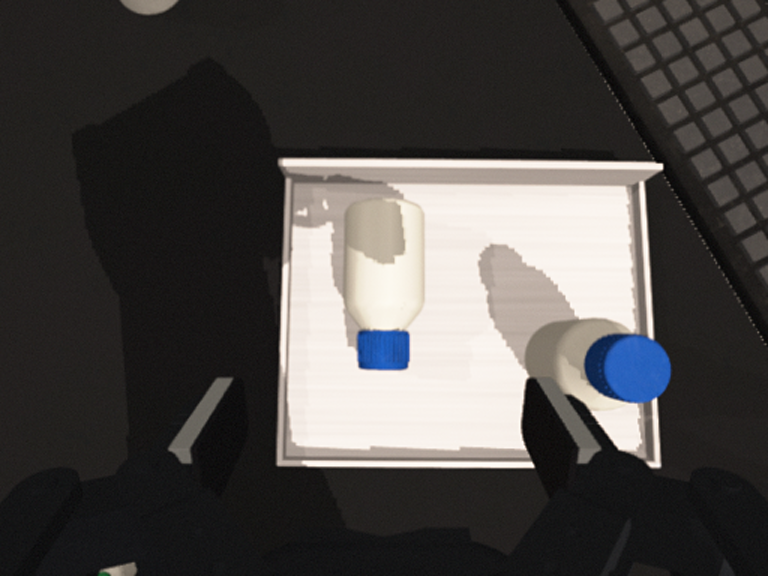

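```bash
python3 - <<'E'
from bench import arm
from h import *
s=arm.get_state(); c=arm.capture("wrist")
Rt=q2R(s["eef_rot"])
for l,p,z in [("cap end",(384,369),29),("capmid",(384,350),36),("base",(385,199),29),("stand",(628,368),104),("wallL",(282,162),36),("wallR",(660,165),36)]:
    w=at_z(c,np.array(p)/1.5,z,s); print(l,w.round(1),Rt.inv().apply(w-s["position"]).round(1))
t=np.array([521,0,30.]);
E
```

```text
cap end [515.6 179.4  29. ] [-57.4   0.9 110.6]
capmid [527.1 177.9  36. ] [-44.    0.9 109.2]
base [622.  164.3  29. ] [ 39.9   1.6 156.1]
stand [503.7  67.9 104. ] [-22.8 113.   44. ]
wallL [652.5 225.8  36. ] [ 62.8 -63.6 159.1]
wallR [618.8 -11.9  36. ] [ 61.5 176.5 158.4]
```

Emit:
step_arm:
  increments:
    - [[-0.01,0,0.025,0,0,0],[-0.02,0,0.05,0,0,0],[-0.03,0,0.075,0,0,0],[-0.035,0.0005,0.09,0,0,0],[-0.038,0.0005,0.1,0,0,0],[-0.04,0.0005,0.106,0,0,0],[-0.04,0.0005,0.11,0,0,0],[-0.04,0.0005,0.11,0,0,0]]

```text
time_s: 4.7
position: [532.4, 177.8, 36.9]
eef_rot: [0.014, 0.974, -0.066, 0.217]
contact_force: [0.2, -0.6, 0.2]
grip_width: 85.4
```

```bash
python3 look.py w3
```

```text
4.7 [532.4 177.8  36.9] [ 0.184  0.129  2.135 -0.294  0.476  2.125] [ 0.2 -0.6  0.2] 85.35789246556966
[[ 0.897 -0.135  0.421]
 [-0.123 -0.991 -0.057]
 [ 0.425 -0.001 -0.905]]
```

View pics/w3.png

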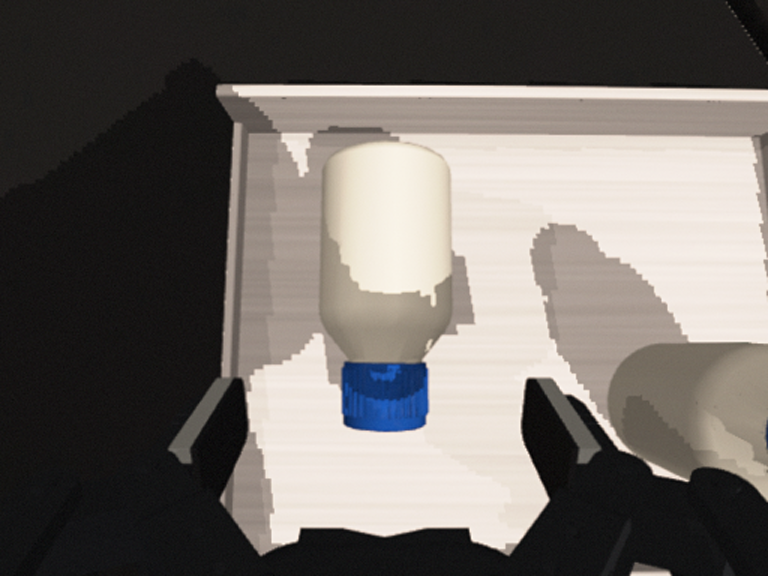

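```bash
python3 - <<'E'
from bench import arm
from h import *
s=arm.get_state(); c=arm.capture("wrist")
Rt=q2R(s["eef_rot"]); print(s["position"])
print("tcp px",proj(c,s["position"],s)*1.5)
for l,p,z in [("cap end",(384,431),29),("capstart",(384,363),40),("base",(385,145),45)]:
    w=at_z(c,np.array(p)/1.5,z,s); print(l,w.round(1),Rt.inv().apply(w-s["position"]).round(1))
E
```

```text
[531.98757551 177.95448601  36.99868074]
tcp px [381.94541628 368.33114389]
cap end [509.1 180.3  29. ] [-24.2   0.7  -2.5]
capstart [533.8 177.   40. ] [ 3.   0.7 -1.9]
base [610.7 166.1  45. ] [75.5  1.1 26.6]
```

Emit:
step_arm:
  increments:
    - [[-0.005,0.0005,0,0,0,0],[-0.01,0.0005,0,0,0,0],[-0.01,0.0005,0,0,0,0],[-0.01,0.0005,0,0,0,0]]

```text
time_s: 5.13
position: [520.1, 178.9, 30.8]
eef_rot: [0.015, 0.974, -0.065, 0.216]
contact_force: [-0.3, 0.8, -0.3]
grip_width: 85.6
```

Emit:
step_arm:
  increments:
    - [[0,0,0,0,0,0],[0,0,0,0,0,0],[0,0,0,0,0,0],[0,0,0,0,0,0],[0,0,0,0,0,0],[0,0,0,0,0,0],[0,0,0,0,0,0],[0,0,0,0,0,0],[0,0,0,0,0,0],[0,0,0,0,0,0]]
  hand: 1

```text
time_s: 5.97
position: [520.7, 178.8, 30.9]
eef_rot: [0.015, 0.974, -0.066, 0.216]
contact_force: [-0.2, 0.1, 0.8]
grip_width: -0.0
```

```bash
python3 look.py w4; python3 -c "
from bench import arm;print(arm.tip_extent)"
```

```text
5.9667 [520.7 178.8  30.9] [ 0.19   0.121  2.158 -0.305  0.465  2.142] [-0.2  0.1  0.8] -0.04502442005152732
[[ 0.898 -0.134  0.419]
 [-0.121 -0.991 -0.057]
 [ 0.423 -0.    -0.906]]
17.0
```

View pics/w4.png

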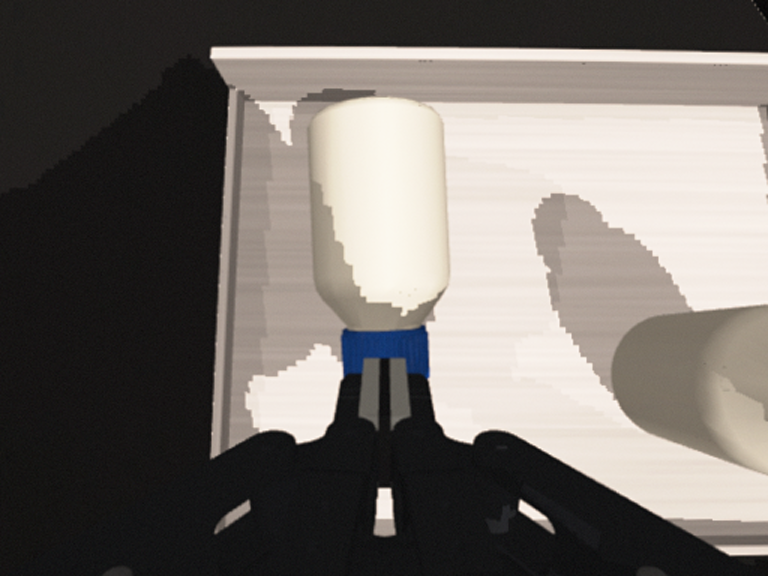

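```bash
python3 - <<'E'
from bench import arm
from h import *
s=arm.get_state(); c=arm.capture("wrist")
Rt=q2R(s["eef_rot"])
for p in [(0,0,0),(0,0,17),(11,0,17),(-11,0,17),(11,0,0),(11,0,-20),(0,43,4),(0,-43,4),(11,43,4)]:
    print(p,(proj(c,s["position"]+Rt.apply(p),s)*1.5).round())
for l,p,z in [("capstart",(384,329),40),("base",(377,97),45)]:
    w=at_z(c,np.array(p)/1.5,z,s); print(l,w.round(1),Rt.inv().apply(w-s["position"]).round(1))
E
python3 look.py t4 top 125,110,250,215;python3 look.py s4 scene 130,190,260,290
```

```text
(0, 0, 0) [382. 368.]
(0, 0, 17) [382. 348.]
(11, 0, 17) [382. 322.]
(-11, 0, 17) [382. 373.]
(11, 0, 0) [382. 340.]
(11, 0, -20) [382. 366.]
(0, 43, 4) [500. 363.]
(0, -43, 4) [264. 363.]
(11, 43, 4) [503. 335.]
capstart [534.1 176.2  40. ] [16.1  0.7 -2.5]
base [614.7 167.8  45. ] [91.6 -1.7 27.2]
6.0667 [520.8 178.8  30.9] [ 0.19   0.121  2.158 -0.305  0.465  2.142] [-1.3  0.3  0.1] -0.21519889616443005
[[ 0.898 -0.134  0.419]
 [-0.121 -0.991 -0.057]
 [ 0.423 -0.    -0.906]]
scale 5.523809523809524
6.1167 [520.7 178.8  30.9] [ 0.19   0.121  2.158 -0.305  0.465  2.142] [-0.6  0.1  0.9] 0.2235522977247199
[[ 0.898 -0.134  0.419]
 [-0.121 -0.991 -0.057]
 [ 0.423 -0.    -0.906]]
scale 5.8
```

View pics/t4.png

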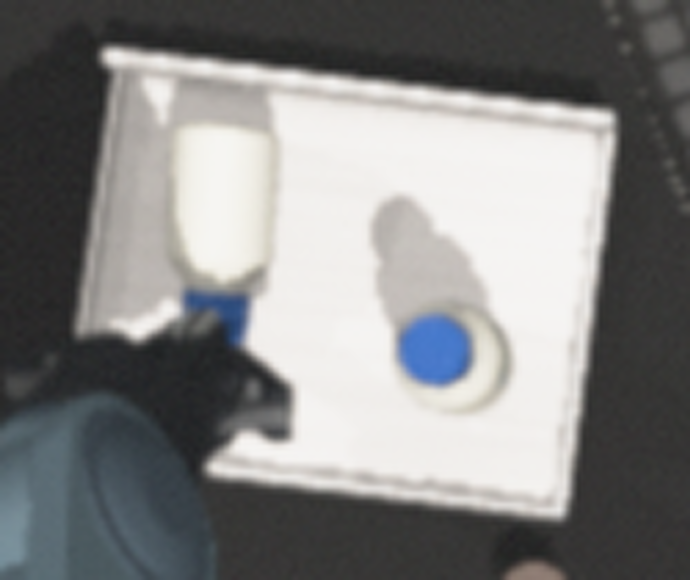

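View pics/s4.png

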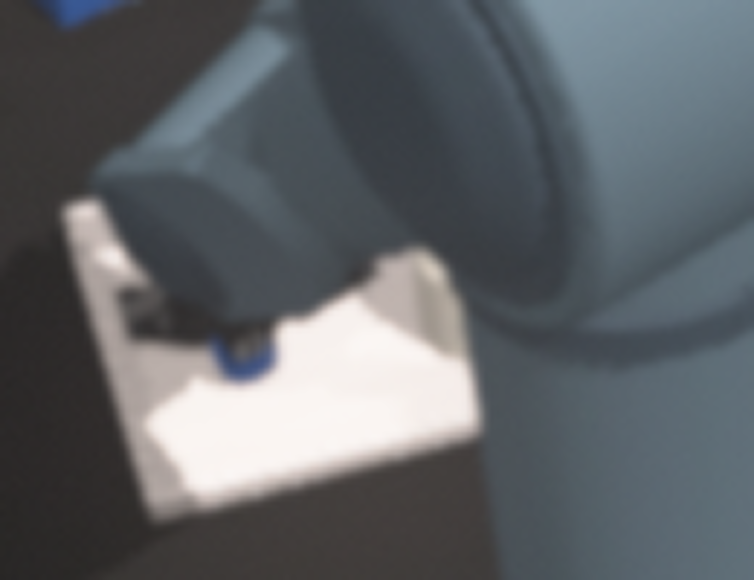

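```bash
python3 - <<'E'
from bench import arm
from h import *
s=arm.get_state()
Rt=q2R(s["eef_rot"])
cs=arm.capture("scene"); ct=arm.capture("top")
def P(n,p):
    print(n,np.round(p),"scene crop",((proj(cs,p)-[130,190])*5.8).round(),"top crop",((proj(ct,p)-[125,110])*5.524).round())
for q in [(0,0,0),(0,0,17),(11,0,17),(-11,0,17),(0,0,-14)]: P(q,s["position"]+Rt.apply(q))
for q in [(512,179,29),(512,179,44),(512,179,14),(646.5,227,36),(460,255,14),(428,17,14)]: P("w",np.array(q,float))
E
```

```text
(0, 0, 0) [521. 179.  31.] scene crop [243. 346.] top crop [207. 319.]
(0, 0, 17) [528. 178.  15.] scene crop [242. 356.] top crop [216. 308.]
(11, 0, 17) [538. 176.  20.] scene crop [237. 337.] top crop [217. 286.]
(-11, 0, 17) [518. 179.  11.] scene crop [248. 376.] top crop [216. 329.]
(0, 0, -14) [515. 180.  44.] scene crop [243. 338.] top crop [199. 329.]
w [512. 179.  29.] scene crop [249. 361.] top crop [207. 338.]
w [512. 179.  44.] scene crop [247. 341.] top crop [200. 335.]
w [512. 179.  14.] scene crop [252. 380.] top crop [215. 341.]
w [646. 227.  36.] scene crop [ 68. 212.] top crop [100.  52.]
w [460. 255.  14.] scene crop [149. 507.] top crop [ 54. 453.]
w [428.  17.  14.] scene crop [613. 378.] top crop [559. 513.]
```

Emit:
step_arm:
  increments:
    - [[0.015,0,-0.03,0,0,0],[0.03,0,-0.063,0,-5,0],[0.045,0.02,-0.05,0,-10,0],[0.06,0.04,-0.035,0,-15,0],[0.077,0.057,-0.029,0,-20,0],[0.077,0.057,-0.029,0,-25,0],[0.077,0.057,-0.029,0,-25,0],[0.077,0.057,-0.029,0,-25,0]]

```text
time_s: 6.93
position: [570.6, 114.2, 89.2]
eef_rot: [0.0, 0.998, -0.068, 0.0]
contact_force: [-0.3, 0.8, 0.5]
grip_width: -0.0
```

```bash
python3 look.py w5
```

```text
6.9333 [570.6 114.2  89.2] [ 0.003  0.243  1.821 -0.     1.076  1.709] [-0.3  0.8  0.5] -0.005202295406365135
[[ 0.991 -0.135  0.001]
 [-0.135 -0.991 -0.   ]
 [ 0.001  0.    -1.   ]]
```

View pics/w5.png

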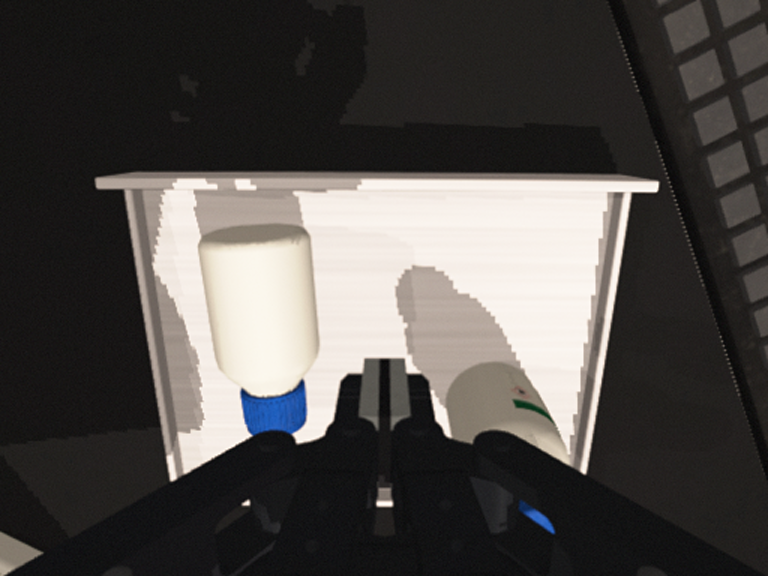

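Emit:
step_arm:
  increments:
    - [[0,0,0.025,0,0,0],[0,0,0.045,0,0,0],[0,0,0.055,0,0,0],[0,0,0.062,0,0,0],[0,0,0.066,0,0,0],[0,0,0.069,0,0,0],[0,0,0.071,0,0,0],[0,0,0.071,0,0,0]]

```text
time_s: 7.65
position: [570.4, 114.7, 19.1]
eef_rot: [-0.0, 0.998, -0.067, 0.0]
contact_force: [-0.3, -0.4, 0.1]
grip_width: 0.1
```

Emit:
step_arm:
  increments:
    - [[0,0,0.004,0,0,0],[0,0,0.008,0,0,0],[0,0,0.012,0,0,0],[0,0,0.016,0,0,0],[0,0,0.018,0,0,0],[0,0,0.02,0,0,0],[0,0,0.02,0,0,0]]

```text
time_s: 8.23
position: [569.7, 114.6, -1.9]
eef_rot: [0.0, 0.998, -0.067, -0.0]
contact_force: [0.1, 0.2, 0.5]
grip_width: -0.1
```

Emit:
step_arm:
  increments:
    - [[0,0,0.002,0,0,0],[0,0,0.004,0,0,0],[0,0,0.005,0,0,0],[0,0,0.006,0,0,0],[0,0,0.006,0,0,0]]

```text
time_s: 8.65
position: [570.4, 114.6, -5.6]
eef_rot: [0.0, 0.998, -0.067, -0.0]
contact_force: [-6.3, 0.2, 13.6]
grip_width: -0.0
```

```bash
python3 look.py w6
```

```text
8.65 [570.4 114.6  -5.6] [ 0.004  0.399  1.834 -0.     0.909  1.709] [-6.3  0.2 13.6] -0.009441301447934782
[[ 0.991 -0.134 -0.001]
 [-0.134 -0.991 -0.   ]
 [-0.001  0.    -1.   ]]
```

View pics/w6.png

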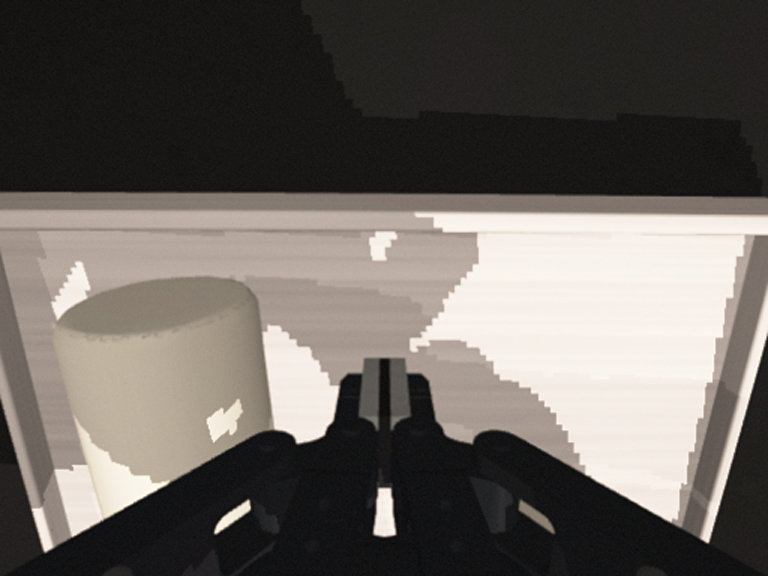

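Emit:
step_arm:
  increments:
    - [[0,0,-0.04,0,0,0],[0,0,-0.08,0,0,0],[-0.02,-0.02,-0.11,0,5,0],[-0.04,-0.04,-0.116,0,10,0],[-0.059,-0.056,-0.116,0,15,0],[-0.059,-0.056,-0.116,0,20,0],[-0.059,-0.056,-0.116,0,25,0],[-0.059,-0.056,-0.116,0,25,0],[-0.059,-0.056,-0.116,0,25,0]]
  hand: 0

```text
time_s: 9.45
position: [518.2, 178.2, 108.3]
eef_rot: [0.015, 0.974, -0.065, 0.215]
contact_force: [0.1, -0.1, 0.2]
grip_width: 85.7
```

```bash
python3 look.py w7
```

```text
9.45 [518.2 178.2 108.3] [ 0.19  -0.047  2.148 -0.227  0.638  2.049] [ 0.1 -0.1  0.2] 85.74125731943528
[[ 0.899 -0.133  0.417]
 [-0.121 -0.991 -0.056]
 [ 0.42   0.    -0.907]]
```

View pics/w7.png

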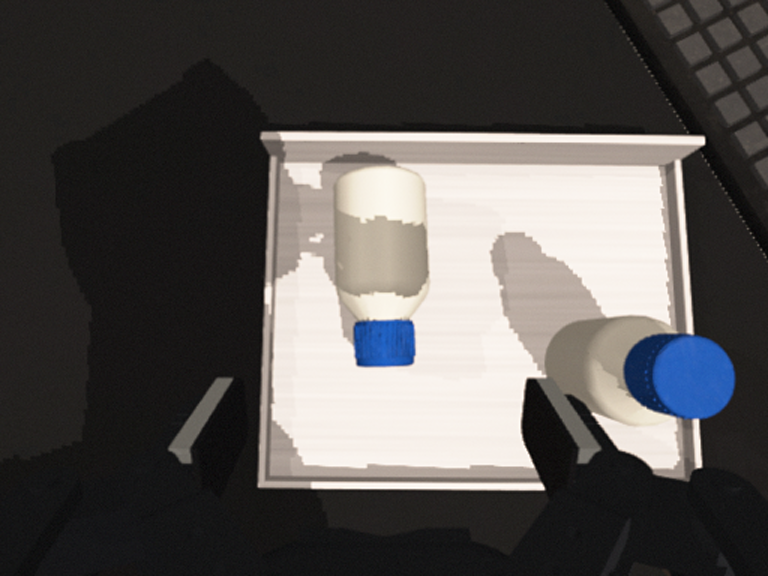

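```bash
python3 - <<'E'
from bench import arm
from h import *
s=arm.get_state(); c=arm.capture("wrist")
Rt=q2R(s["eef_rot"]); P=s["position"]
for l,p,z in [("cap end",(385,366),29),("cap endtop",(385,366),25),("capmid",(385,342),42),("base",(380,167),38)]:
    w=at_z(c,np.array(p)/1.5,z,s); print(l,w.round(1),Rt.inv().apply(w-P).round(1))
w=at_z(c,np.array((385,366))/1.5,29,s)
g=w+np.array([.991,-.134,0])*12; g[2]=30
t=g+Rt.apply([0,0,29.]); print("tcp target",t.round(1),Rt.inv().apply(t-P).round(1))
E
```

```text
cap end [517.4 177.   29. ] [-35.6   1.3  71.8]
cap endtop [517.3 177.   25. ] [-37.4   1.4  75.4]
capmid [529.6 175.3  42. ] [-19.    1.3  65.2]
base [621.2 165.5  38. ] [ 62.8  -1.3 107.7]
tcp target [541.4 173.7   3.7] [-24.3   1.3 105. ]
```

Emit:
step_arm:
  increments:
    - [[-0.008,0,0.03,0,0,0],[-0.016,0.001,0.06,0,0,0],[-0.024,0.001,0.08,0,0,0],[-0.024,0.001,0.093,0,0,0],[-0.024,0.001,0.1,0,0,0],[-0.024,0.001,0.105,0,0,0],[-0.024,0.001,0.105,0,0,0],[-0.024,0.001,0.105,0,0,0],[-0.024,0.001,0.105,0,0,0]]

```text
time_s: 10.3
position: [542.4, 174.1, 4.6]
eef_rot: [0.014, 0.974, -0.066, 0.217]
contact_force: [0.3, -0.4, -0.0]
grip_width: 85.2
```

```bash
python3 look.py w8
```

```text
10.3 [542.4 174.1   4.6] [ 0.171  0.218  2.113 -0.325  0.41   2.15 ] [ 0.3 -0.4 -0. ] 85.17333874745498
[[ 0.897 -0.134  0.421]
 [-0.122 -0.991 -0.056]
 [ 0.424 -0.001 -0.906]]
```

View pics/w8.png

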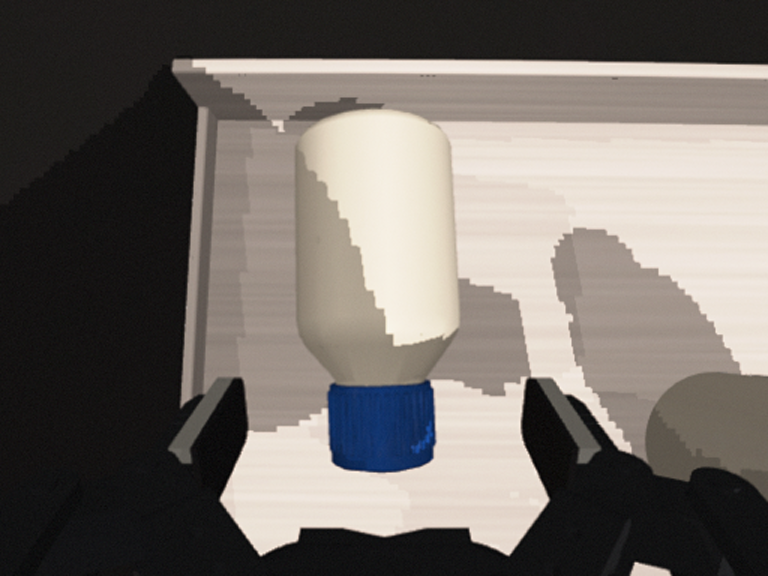

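Emit:
step_arm:
  increments:
    - [[0,0,0,0,0,0],[0,0,0,0,0,0],[0,0,0,0,0,0],[0,0,0,0,0,0],[0,0,0,0,0,0],[0,0,0,0,0,0],[0,0,0,0,0,0],[0,0,0,0,0,0]]
  hand: 1

```text
time_s: 11.02
position: [541.4, 174.0, 3.5]
eef_rot: [0.015, 0.974, -0.066, 0.216]
contact_force: [-2.3, 0.1, 2.9]
grip_width: 29.1
```

```bash
python3 look.py w9
```

```text
11.0167 [541.4 174.    3.5] [ 0.172  0.219  2.114 -0.326  0.409  2.15 ] [-2.3  0.1  2.9] 29.109109750389013
[[ 0.898 -0.134  0.419]
 [-0.121 -0.991 -0.057]
 [ 0.423 -0.    -0.906]]
```

View pics/w9.png

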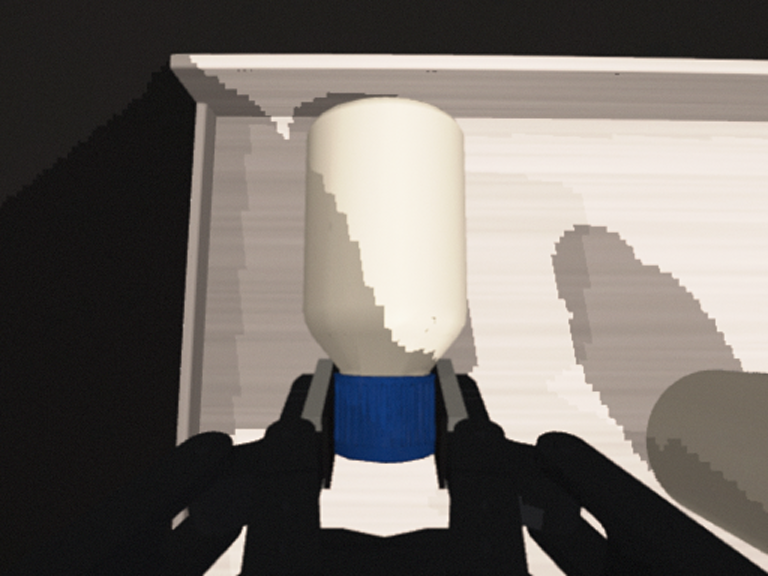

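Emit:
step_arm:
  increments:
    - [[0.013,0,-0.03,0,0,0],[0.03,0,-0.065,0,0,0],[0.045,0,-0.098,0,0,0],[0.045,0,-0.11,0,-6,0],[0.04,0,-0.115,0,-12,0],[0.035,0,-0.12,0,-18,0],[0.03,0,-0.12,0,-24,0],[0.025,0,-0.12,0,-30,0],[0.02,0,-0.12,0,-36,0],[0.02,0,-0.12,0,-42,0],[0.02,0,-0.12,0,-48,0],[0.02,0,-0.12,0,-48,0]]

```text
time_s: 12.07
position: [510.4, 177.4, 118.4]
eef_rot: [-0.013, 0.977, -0.067, -0.201]
contact_force: [0.3, -0.7, -0.5]
grip_width: 28.9
```

```bash
python3 look.py w10; python3 look.py s10 scene
```

```text
12.0667 [510.4 177.4 118.4] [0.082 0.345 1.677 0.085 1.516 1.767] [ 0.3 -0.7 -0.5] 28.876380565560922
[[ 0.91  -0.136 -0.391]
 [-0.125 -0.991  0.053]
 [-0.395  0.001 -0.919]]
12.1167 [509.7 177.7 118.8] [0.083 0.341 1.681 0.085 1.514 1.768] [ 0.4 -0.8 -0.3] 28.81304439723882
[[ 0.912 -0.135 -0.388]
 [-0.125 -0.991  0.052]
 [-0.392  0.001 -0.92 ]]
```

View pics/w10.png

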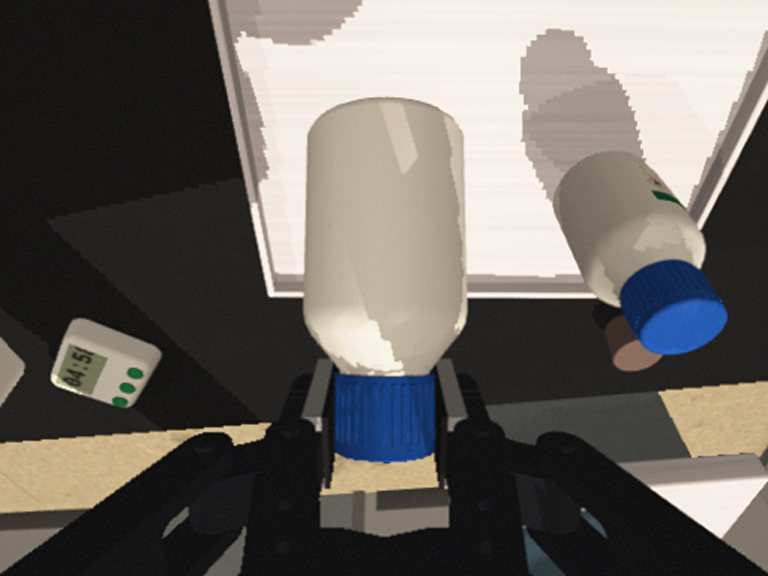

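View pics/s10.png

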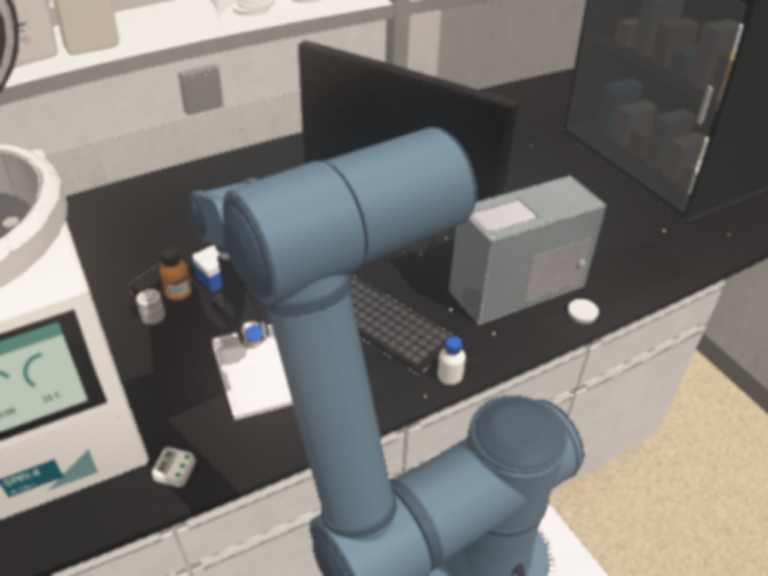

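Emit:
step_arm:
  increments:
    - [[0,0,0,0,-6,0],[0,0,0,0,-12,0],[0,0,0,0,-18,0],[0,0,0,0,-24,0],[0,0,0,0,-30,0],[0,0,0,0,-36,0],[0,0,0,0,-42,0],[0,0,0,0,-42,0],[0,0,0,0,-42,0]]

```text
time_s: 12.92
position: [508.2, 178.5, 119.5]
eef_rot: [-0.036, 0.842, -0.057, -0.536]
contact_force: [-1.1, -0.1, 0.9]
grip_width: 29.0
```

```bash
python3 look.py w11; python3 look.py s11 scene
```

```text
12.9167 [508.2 178.5 119.5] [0.046 0.771 1.327 0.196 2.162 1.758] [-1.1 -0.1  0.9] 28.998088195108796
[[ 0.42  -0.134 -0.898]
 [-0.057 -0.991  0.121]
 [-0.906  0.001 -0.423]]
12.9667 [508.7 178.7 120.9] [0.046 0.769 1.326 0.196 2.163 1.758] [ 0.5  0.3 -0.5] 29.00336142658935
[[ 0.422 -0.134 -0.897]
 [-0.057 -0.991  0.121]
 [-0.905  0.    -0.425]]
```

View pics/w11.png

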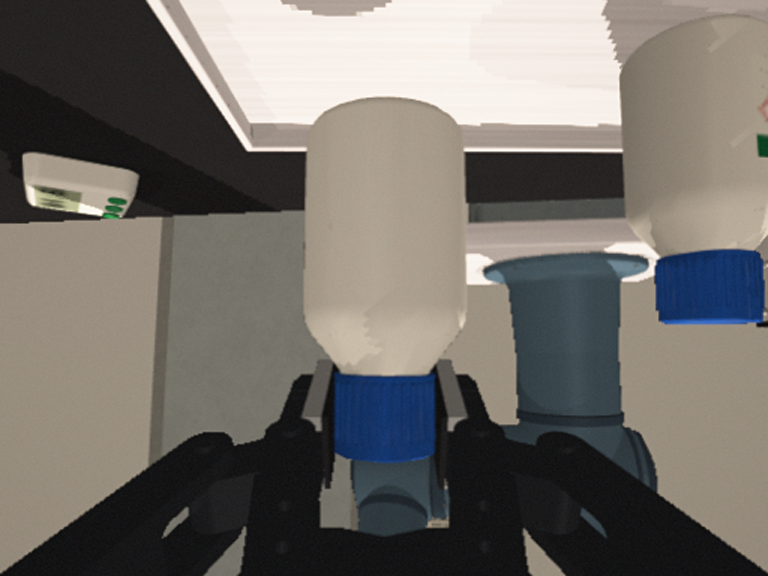

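View pics/s11.png

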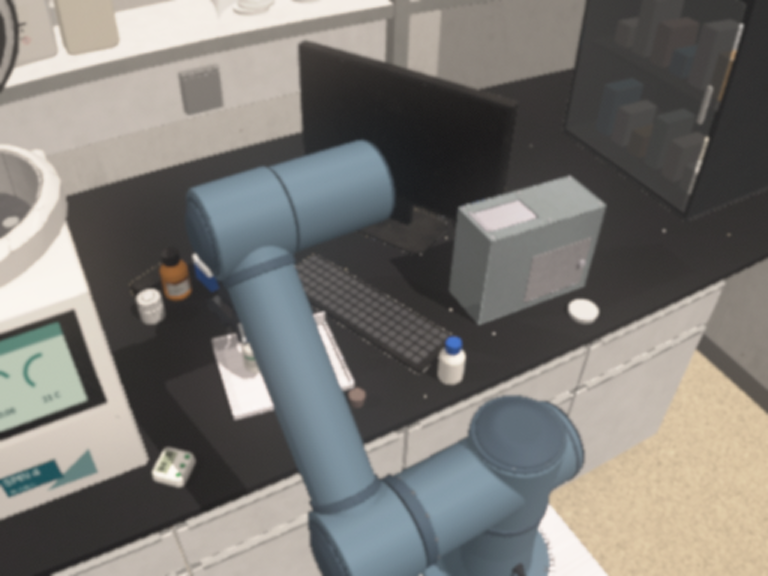

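Emit:
step_arm:
  increments:
    - [[0.009,0,0.0042,0,0,0],[0.018,0,0.0085,0,0,0],[0.025,0,0.0117,0,0,0],[0.029,0,0.0136,0,0,0],[0.03,0,0.0141,0,0,0],[0.031,0,0.0145,0,0,0],[0.031,0,0.0145,0,0,0]]

```text
time_s: 13.6
position: [509.1, 178.3, 86.2]
eef_rot: [-0.036, 0.841, -0.057, -0.536]
contact_force: [-0.3, 0.2, -1.0]
grip_width: 29.2
```

Emit:
step_arm:
  increments:
    - [[0.001,0,0.0005,0,0,0],[0.002,0,0.001,0,0,0],[0.003,0,0.0014,0,0,0],[0.003,0,0.0014,0,0,0]]

```text
time_s: 13.93
position: [509.1, 178.3, 83.0]
eef_rot: [-0.036, 0.841, -0.057, -0.536]
contact_force: [-0.9, -1.1, -1.2]
grip_width: 28.8
```

Emit:
step_arm:
  increments:
    - [[0.001,0,0.0005,0,0,0],[0.002,0,0.001,0,0,0],[0.002,0,0.001,0,0,0],[0.002,0,0.001,0,0,0]]

```text
time_s: 14.27
position: [509.0, 178.3, 80.8]
eef_rot: [-0.036, 0.841, -0.057, -0.536]
contact_force: [0.3, 0.1, -1.4]
grip_width: 28.7
```

```bash
python3 look.py w12
```

```text
14.2667 [509.  178.3  80.8] [0.045 0.831 1.314 0.19  2.117 1.747] [ 0.3  0.1 -1.4] 28.719115296809903
[[ 0.419 -0.134 -0.898]
 [-0.057 -0.991  0.121]
 [-0.906  0.    -0.423]]
```

View pics/w12.png

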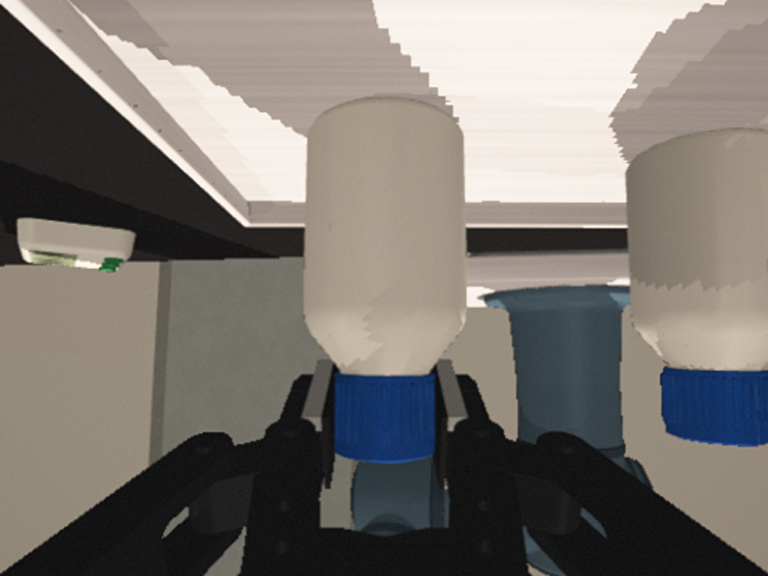

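Emit:
step_arm:
  increments:
    - [[0.001,0,0.0005,0,0,0],[0.002,0,0.001,0,0,0],[0.003,0,0.0014,0,0,0],[0.003,0,0.0014,0,0,0]]

```text
time_s: 14.65
position: [509.7, 178.2, 80.6]
eef_rot: [-0.036, 0.841, -0.056, -0.537]
contact_force: [-0.8, -0.7, 11.7]
grip_width: 29.2
```

Emit:
step_arm:
  increments:
    - [[0.001,0,0.0005,0,0,0],[0.002,0,0.001,0,0,0],[0.003,0,0.0014,0,0,0],[0.003,0,0.0014,0,0,0]]

```text
time_s: 14.98
position: [510.2, 178.1, 80.6]
eef_rot: [-0.036, 0.84, -0.056, -0.538]
contact_force: [-1.9, -1.7, 21.9]
grip_width: 28.8
```

Emit:
step_arm:
  increments:
    - [[-0.0027,0,-0.0013,0,0,0],[-0.0052,0,-0.0024,0,0,0],[-0.0052,0,-0.0024,0,0,0]]

```text
time_s: 15.23
position: [509.3, 178.4, 80.7]
eef_rot: [-0.036, 0.842, -0.057, -0.536]
contact_force: [0.9, -0.5, 4.0]
grip_width: 28.6
```

Emit:
step_arm:
  increments:
    - [[0,0,0,0,0,0],[0,0,0,0,0,0],[0,0,0,0,0,0],[0,0,0,0,0,0],[0,0,0,0,0,0],[0,0,0,0,0,0],[0,0,0,0,0,0],[0,0,0,0,0,0]]
  hand: 0

```text
time_s: 15.9
position: [509.0, 178.3, 79.9]
eef_rot: [-0.036, 0.841, -0.057, -0.536]
contact_force: [0.5, -1.3, 0.7]
grip_width: 85.3
```

```bash
python3 look.py w13
```

```text
15.9 [509.  178.3  79.9] [0.045 0.832 1.314 0.19  2.116 1.747] [ 0.5 -1.3  0.7] 85.29752321830209
[[ 0.419 -0.134 -0.898]
 [-0.057 -0.991  0.121]
 [-0.906  0.    -0.423]]
```

View pics/w13.png

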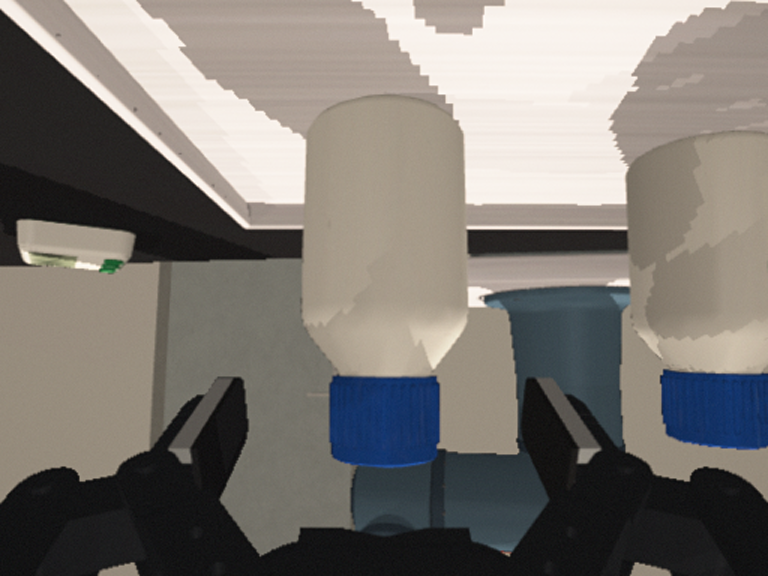

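Emit:
step_arm:
  increments:
    - [[0,0,-0.03,0,0,0],[0,0,-0.06,0,0,0],[0,0,-0.085,0,0,0],[-0.03,0,-0.1,0,0,0],[-0.06,0,-0.115,0,0,0],[-0.09,0,-0.13,0,6,0],[-0.12,0,-0.145,0,12,0],[-0.14,0,-0.15,0,18,0],[-0.14,0,-0.15,0,24,0],[-0.14,0,-0.15,0,30,0],[-0.14,0,-0.15,0,36,0],[-0.14,0,-0.15,0,42,0]]

```text
time_s: 16.95
position: [585.5, 168.0, 271.2]
eef_rot: [-0.013, 0.978, -0.066, -0.196]
contact_force: [-0.5, 0.4, 0.1]
grip_width: 85.7
```

```bash
python3 look.py w14
```

```text
16.95 [585.5 168.  271.2] [0.06  0.346 1.381 0.077 1.802 1.768] [-0.5  0.4  0.1] 85.74681221429724
[[ 0.915 -0.134 -0.381]
 [-0.124 -0.991  0.052]
 [-0.385 -0.    -0.923]]
```

View pics/w14.png

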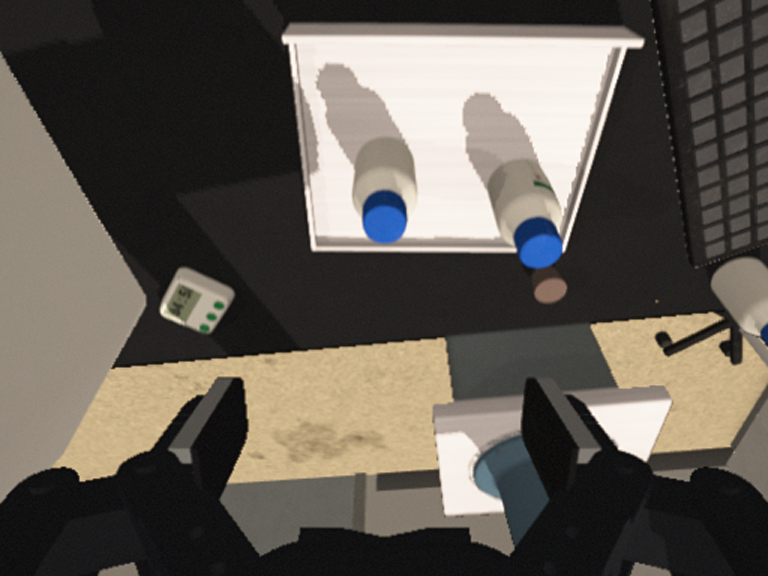

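```bash
python3 - <<'E'
from bench import arm
from h import *
s=arm.get_state(); c=arm.capture("wrist")
for p in [(384,214),(538,241)]: print(at_z(c,np.array(p)/1.5,104,s).round(1))
ct=arm.capture("top")
f=ct["frame"][110:215,125:250,::-1]; cv2.imwrite("pics/t14.png",cv2.resize(f,None,fx=6,fy=5.5,interpolation=cv2.INTER_CUBIC))
for l in ["fallen_centre","standing_centre"]:
    for d in arm.regions_of(ct,l): 
        m=d["mask"]; v,u=np.nonzero(m); print(l,d["confidence"],d["box"])
hsv=cv2.cvtColor(ct["frame"],cv2.COLOR_RGB2HSV); m=((hsv[...,0]>100)&(hsv[...,0]<130)&(hsv[...,1]>150)&(hsv[...,2]>80)).astype(np.uint8)
n,l,st,ce=cv2.connectedComponentsWithStats(m)
for i in range(1,n):
    if st[i,4]>15: print(st[i],ce[i],at_z(ct,ce[i],104).round(1))
E
```

```text
[544.1 173.7 104. ]
[507.8  68.2 104. ]
standing_centre 0.54 [208.6, 175.1, 22.6, 18.4]
[166  43  45  13 210] [187.93809524  48.81904762] [802.3  99.4 104. ]
[153 153  11  11  90] [158.08888889 158.15555556] [536.4 172.2 104. ]
[198 168  11  11  88] [203.39772727 173.10227273] [498.9  64.4 104. ]
[295 224  11  10  85] [299.96470588 228.61176471] [ 363.2 -163.3  104. ]
```

Emit:
step_arm:
  increments:
    - [[0,0,0.03,0,6,0],[0,0,0.06,0,12,0],[0,0,0.09,0,18,0],[0,0,0.115,0,23,0],[0.0005,0.0005,0.131,0,23,0],[0.0005,0.0005,0.131,0,23,0],[0.0005,0.0005,0.131,0,23,0]]

```text
time_s: 17.78
position: [534.7, 174.1, 148.3]
eef_rot: [0.0, 0.998, -0.067, -0.002]
contact_force: [0.7, -0.1, 0.5]
grip_width: 85.4
```

```bash
python3 look.py w15
```

```text
17.7833 [534.7 174.1 148.3] [0.113 0.122 1.84  0.    1.183 1.819] [ 0.7 -0.1  0.5] 85.41419974975497
[[ 0.991 -0.134 -0.003]
 [-0.134 -0.991 -0.   ]
 [-0.003  0.001 -1.   ]]
```

View pics/w15.png

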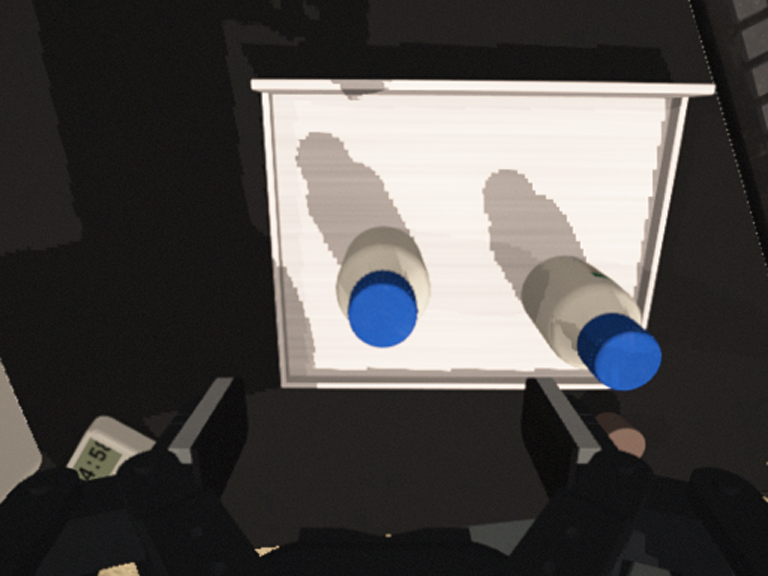

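```bash
python3 - <<'E'
from bench import arm
from h import *
s=arm.get_state(); c=arm.capture("wrist"); Rt=q2R(s["eef_rot"])
for p in [(383,311),(621,354)]:
    w=at_z(c,np.array(p)/1.5,104,s); print(w.round(1),Rt.inv().apply(w-s["position"]).round(1))
E
```

```text
[540.4 173.3 104. ] [ 4.2  0.3 46. ]
[504.6  67.8 104. ] [-17.  109.7  45.9]
```

Emit:
step_arm:
  increments:
    - [[0.003,0,0.03,0,0,0],[0.003,0,0.055,0,0,0],[0.003,0,0.072,0,0,0],[0.003,0,0.082,0,0,0],[0.003,0,0.086,0,0,0],[0.003,0,0.087,0,0,0],[0.003,0,0.087,0,0,0],[0.003,0,0.087,0,0,0]]

```text
time_s: 18.55
position: [539.1, 174.1, 64.0]
eef_rot: [-0.0, 0.998, -0.067, 0.001]
contact_force: [0.2, -0.0, -0.2]
grip_width: 85.5
```

Emit:
step_arm:
  increments:
    - [[0,0,0,0,0,0],[0,0,0,0,0,0],[0,0,0,0,0,0],[0,0,0,0,0,0],[0,0,0,0,0,0],[0,0,0,0,0,0],[0,0,0,0,0,0]]
  hand: 1

```text
time_s: 19.13
position: [539.5, 174.0, 65.1]
eef_rot: [-0.0, 0.998, -0.067, 0.002]
contact_force: [-2.1, -1.6, 11.7]
grip_width: 29.9
```

```bash
python3 look.py w16
```

```text
19.1333 [539.5 174.   65.1] [ 1.120e-01  2.470e-01  1.869e+00 -1.000e-03  1.022e+00  1.818e+00] [-2.1 -1.6 11.7] 29.936746455921423
[[ 0.991 -0.134  0.003]
 [-0.134 -0.991 -0.   ]
 [ 0.003 -0.    -1.   ]]
```

View pics/w16.png

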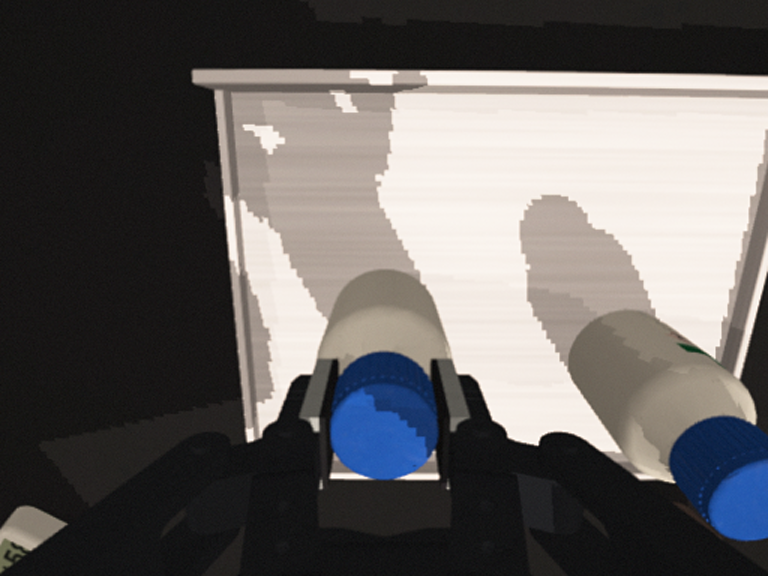

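```bash
python3 - <<'E'
from bench import arm
from h import *
cs=arm.capture("scene"); ct=arm.capture("top")
def tri(a,b):
    o1,d1=ray(ct,a);o2,d2=ray(cs,b); d1/=np.linalg.norm(d1); d2/=np.linalg.norm(d2)
    A=np.c_[d1,-d2]; t=np.linalg.lstsq(A,o2-o1,rcond=None)[0]; p=o1+t[0]*d1;q=o2+t[1]*d2
    return ((p+q)/2).round(),np.linalg.norm(p-q).round(1)
for a in [(413,125),(499,82),(405,118)]:
    for b in [(343,68),(333,128)]: print(a,b,tri(a,b))
print("box check",tri((373.8,127.2),(455/1.5,215/1.5)),tri((373.8,186.5),(308,142)))
cv2.imwrite("pics/s17.png",cv2.resize(cs["frame"][0:220,180:440,::-1],None,fx=2.9,fy=2.7))
cv2.imwrite("pics/t17.png",cv2.resize(ct["frame"][0:220,200:512,::-1],None,fx=2.5,fy=2.5))
E
```

```text
(413, 125) (343, 68) (array([ 507., -305.,  501.]), np.float64(72.6))
(413, 125) (333, 128) (array([ 574., -393.,  244.]), np.float64(21.6))
(499, 82) (343, 68) (array([ 608., -442.,  429.]), np.float64(2.6))
(499, 82) (333, 128) (array([ 715., -589.,  127.]), np.float64(103.0))
(405, 118) (343, 68) (array([ 512., -300.,  500.]), np.float64(86.9))
(405, 118) (333, 128) (array([ 585., -389.,  238.]), np.float64(42.6))
box check (array([ 585., -309.,  208.]), np.float64(8.7)) (array([ 460., -253.,  317.]), np.float64(46.1))
```

View pics/s17.png

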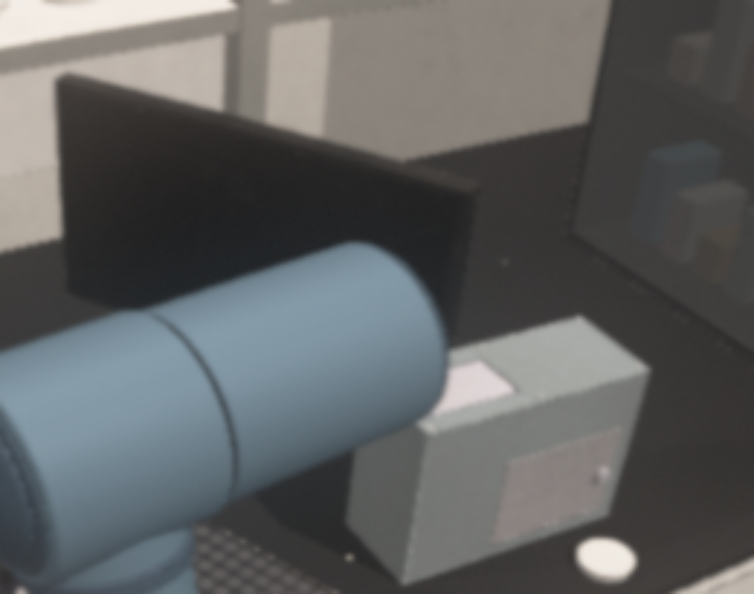

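View pics/t17.png

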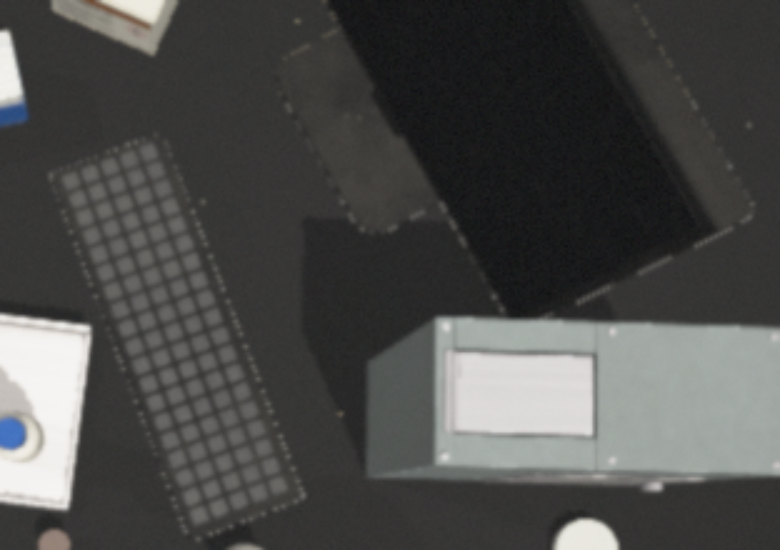

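```bash
python3 - <<'E'
from bench import arm
from h import *
cs=arm.capture("scene"); ct=arm.capture("top")
def tri(a,b):
    o1,d1=ray(ct,a);o2,d2=ray(cs,b); d1/=np.linalg.norm(d1); d2/=np.linalg.norm(d2)
    A=np.c_[d1,-d2]; t=np.linalg.lstsq(A,o2-o1,rcond=None)[0]; p=o1+t[0]*d1;q=o2+t[1]*d2
    return ((p+q)/2).round(),np.linalg.norm(p-q).round(1)
for a in [(485,93),(499,82),(492,88)]: print(a,tri(a,(180+475/2.9,188/2.7)), tri(a,(180+462/2.9,182/2.7)))
for z in (80,110,140,240): print("bottom corner",z,at_z(ct,(200+520/2.5,315/2.5),z).round(), proj(cs,at_z(ct,(200+520/2.5,315/2.5),z)).round())
E
```

```text
(485, 93) (array([ 586., -420.,  437.]), np.float64(9.1)) (array([ 584., -406.,  450.]), np.float64(1.6))
(499, 82) (array([ 610., -448.,  421.]), np.float64(1.8)) (array([ 608., -433.,  435.]), np.float64(12.5))
(492, 88) (array([ 597., -433.,  430.]), np.float64(3.4)) (array([ 595., -419.,  443.]), np.float64(7.3))
bottom corner 80 [ 611. -441.   80.] [329. 159.]
bottom corner 110 [ 605. -428.  110.] [328. 154.]
bottom corner 140 [ 599. -416.  140.] [327. 149.]
bottom corner 240 [ 578. -374.  240.] [324. 131.]
```

Emit:
step_arm:
  increments:
    - [[0,0,-0.036,0,0,0],[0,0,-0.072,0,0,0],[0,0,-0.108,0,0,0],[0,0,-0.144,0,0,0],[0,0,-0.18,0,0,-7],[0,0,-0.216,0,0,-14],[0,0,-0.252,0,0,-21],[0,0,-0.285,0,0,-28],[0.003,0.035,-0.285,0,0,-35],[0.006,0.07,-0.285,0,0,-42],[0.009,0.105,-0.285,0,0,-49],[0.012,0.14,-0.285,0,0,-55]]

```text
time_s: 20.38
position: [530.3, 32.8, 347.4]
eef_rot: [-0.0, 0.915, 0.404, 0.0]
contact_force: [0.2, 0.6, -1.2]
grip_width: 29.0
```

```bash
python3 look.py w18;  cat > tgt.py <<'E'
import sys
from bench import arm
from h import *
x,y,z,yaw=map(float,sys.argv[1:5])
s=arm.get_state(); Rt=q2R(s["eef_rot"])
d=Rt.inv().apply(np.array([x,y,z])-s["position"])
T=R.from_euler("z",yaw,degrees=True)*R.from_matrix(np.diag([1.,-1,-1]))
print("pos",s["position"].round(1),"tool shift mm",d.round(1),"rotvec deg",np.degrees((Rt.inv()*T).as_rotvec()).round(2),"joints",s["joint_positions"].round(2))
E
python3 tgt.py 514 -379 350 177.6
```

```text
20.3833 [530.3  32.8 347.4] [-0.152 -0.114  1.708  0.     1.548  0.587] [ 0.2  0.6 -1.2] 28.967312402760353
[[ 0.673  0.739  0.   ]
 [ 0.739 -0.673  0.   ]
 [ 0.    -0.    -1.   ]]
pos [530.3  26.8 347.1] tool shift mm [-311.   261.2   -1. ] rotvec deg [  -0.18    0.28 -129.93] joints [-0.16 -0.11  1.71 -0.    1.55  0.58]
```

View pics/w18.png

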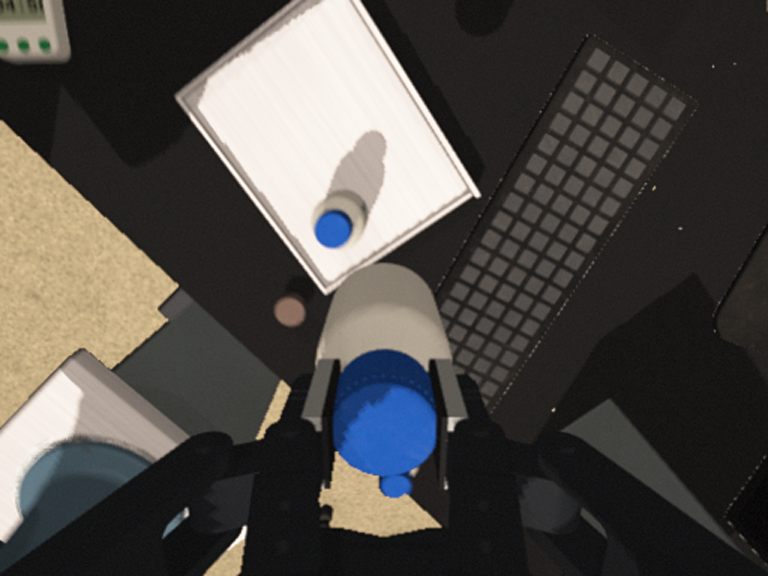

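Emit:
step_arm:
  increments:
    - [[-0.02,0.017,0,0,0,-7],[-0.04,0.034,0,0,0,-14],[-0.06,0.051,0,0,0,-21],[-0.08,0.067,0,0,0,-28],[-0.1,0.084,0,0,0,-35],[-0.12,0.1,0,0,0,-42],[-0.14,0.117,0,0,0,-49],[-0.16,0.134,0,0,0,-56],[-0.18,0.151,0,0,0,-63],[-0.2,0.168,0,0,0,-70],[-0.22,0.185,0,0,0,-77],[-0.23,0.193,0,0,0,-84]]

```text
time_s: 21.43
position: [516.0, -268.7, 346.7]
eef_rot: [-0.0, 0.411, 0.912, -0.0]
contact_force: [1.2, 0.6, -1.3]
grip_width: 28.7
```

```bash
python3 tgt.py 514 -379 350 177.6
```

```text
pos [ 516.  -268.7  346.7] tool shift mm [-81.3 -74.5  -3.3] rotvec deg [-3.000e-02 -5.000e-02 -4.612e+01] joints [-0.67  0.01  1.59 -0.    1.54 -1.4 ]
```

Emit:
step_arm:
  increments:
    - [[-0.012,-0.011,0,0,0,-7],[-0.024,-0.022,0,0,0,-14],[-0.036,-0.033,0,0,0,-21],[-0.048,-0.044,0,0,0,-28],[-0.06,-0.055,0,0,0,-35],[-0.072,-0.066,0,0,0,-42],[-0.081,-0.074,0,0,0,-46],[-0.081,-0.074,0,0,0,-46],[-0.081,-0.074,0,0,0,-46]]

```text
time_s: 22.18
position: [514.2, -375.8, 346.7]
eef_rot: [-0.0, 0.025, 1.0, 0.001]
contact_force: [0.1, 0.6, -0.9]
grip_width: 28.8
```

```bash
python3 tgt.py 514 -379 350 177.6;python3 look.py w19;python3 look.py t19 top 300,80,512,240
```

```text
pos [ 514.2 -375.8  346.7] tool shift mm [ 0.  -3.2 -3.3] rotvec deg [ 0.07 -0.05 -0.48] joints [-0.81  0.14  1.45  0.    1.55 -2.33]
22.1833 [ 514.2 -375.8  346.7] [-0.809  0.143  1.449  0.     1.551 -2.33 ] [ 0.1  0.6 -0.9] 28.84601445373674
[[-0.999  0.05  -0.001]
 [ 0.05   0.999  0.001]
 [ 0.001  0.001 -1.   ]]
22.2333 [ 514.4 -375.3  347. ] [-0.808  0.143  1.449  0.     1.551 -2.33 ] [ 0.2 -0.2 -1.7] 28.883164893524246
[[-0.999  0.049 -0.001]
 [ 0.049  0.999  0.001]
 [ 0.001  0.001 -1.   ]]
scale 3.625
```

View pics/w19.png

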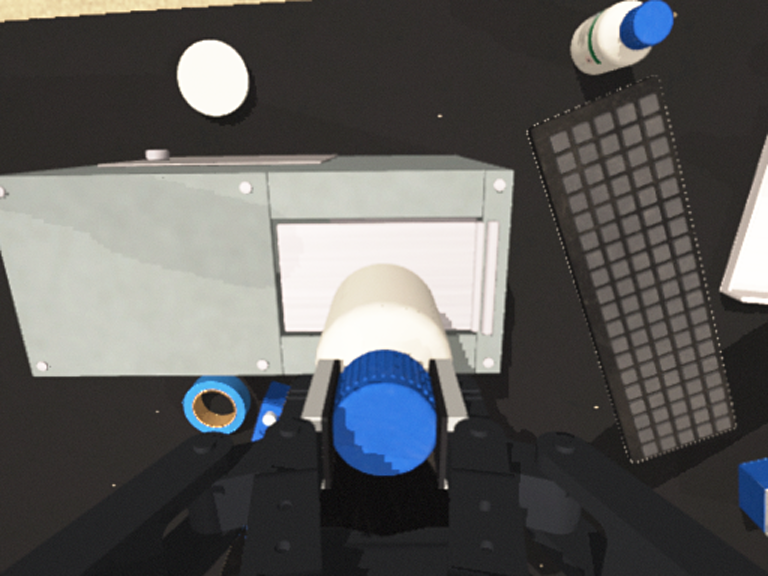

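View pics/t19.png

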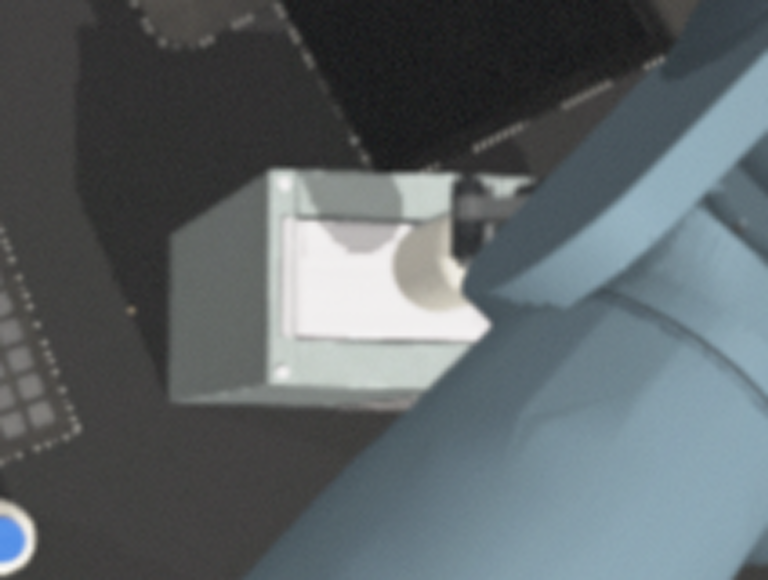

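```bash
python3 - <<'E'
from bench import arm
from h import *
s=arm.get_state(); c=arm.capture("wrist")
for n,p in dict(slotNL=(275,219),slotNR=(476,222),slotFL=(284,333),slotFR=(470,332),boxNR=(513,171),boxFR=(500,374),boxNL=(0,175),boxFL=(32,377)).items():
    print(n,at_z(c,np.array(p)/1.5,230,s).round(1))
print("tcp on plane",proj(c,[514,-379,230],s)*1.5)
ct=arm.capture("top"); 
E
```

```text
slotNL [ 477.6 -435.9  230. ]
slotNR [ 484.9 -322.   230. ]
slotFL [ 547.5 -438.6  230. ]
slotFR [ 552.4 -325.   230. ]
boxNR [ 457.6 -301.8  230. ]
boxFR [ 581.9 -306.   230. ]
boxNL [ 444.9 -587.3  230. ]
boxFL [ 570.2 -603.6  230. ]
tcp on plane [378.49340242 275.86319688]
```

Emit:
step_arm:
  increments:
    - [[-0.001,-0.003,0.015,0,0,0],[-0.001,-0.003,0.03,0,0,0],[-0.001,-0.003,0.045,0,0,0],[-0.001,-0.003,0.06,0,0,0],[-0.001,-0.003,0.072,0,0,0],[-0.001,-0.003,0.084,0,0,0],[-0.001,-0.003,0.096,0,0,0],[-0.001,-0.003,0.108,0,0,0]]

```text
time_s: 23.05
position: [515.7, -379.7, 239.7]
eef_rot: [0.001, 0.024, 1.0, -0.001]
contact_force: [0.6, -1.5, 2.7]
grip_width: 28.9
```

```bash
python3 look.py w20
```

```text
23.05 [ 515.7 -379.7  239.7] [-8.110e-01  2.070e-01  1.569e+00 -1.000e-03  1.362e+00 -2.334e+00] [ 0.6 -1.5  2.7] 28.872208587696218
[[-0.999  0.048  0.002]
 [ 0.048  0.999 -0.003]
 [-0.002 -0.003 -1.   ]]
```

View pics/w20.png

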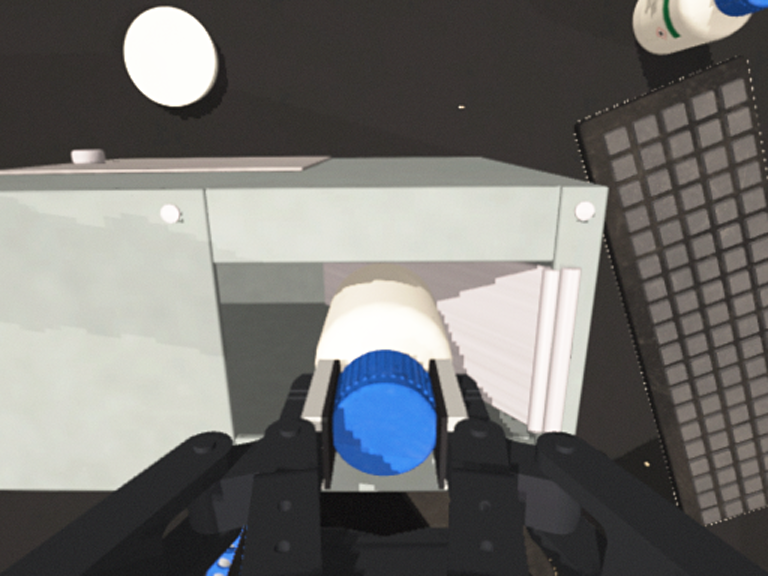

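Flap is being pushed down, bottle centred in the slot. Go on to depth.

Emit:
step_arm:
  increments:
    - [[0,0,0.012,0,0,0],[0,0,0.024,0,0,0],[0,0,0.036,0,0,0],[0,0,0.048,0,0,0],[0,0,0.058,0,0,0],[0,0,0.066,0,0,0],[0,0,0.07,0,0,0],[0,0,0.07,0,0,0]]

```text
time_s: 23.77
position: [514.6, -378.4, 167.4]
eef_rot: [-0.001, 0.024, 1.0, 0.001]
contact_force: [-1.2, -2.5, -2.1]
grip_width: 29.0
```

```bash
python3 look.py w21
```

```text
23.7667 [ 514.6 -378.4  167.4] [-0.811  0.272  1.628 -0.     1.244 -2.334] [-1.2 -2.5 -2.1] 29.009960082887346
[[-0.999  0.047 -0.002]
 [ 0.047  0.999  0.002]
 [ 0.002  0.002 -1.   ]]
```

View pics/w21.png

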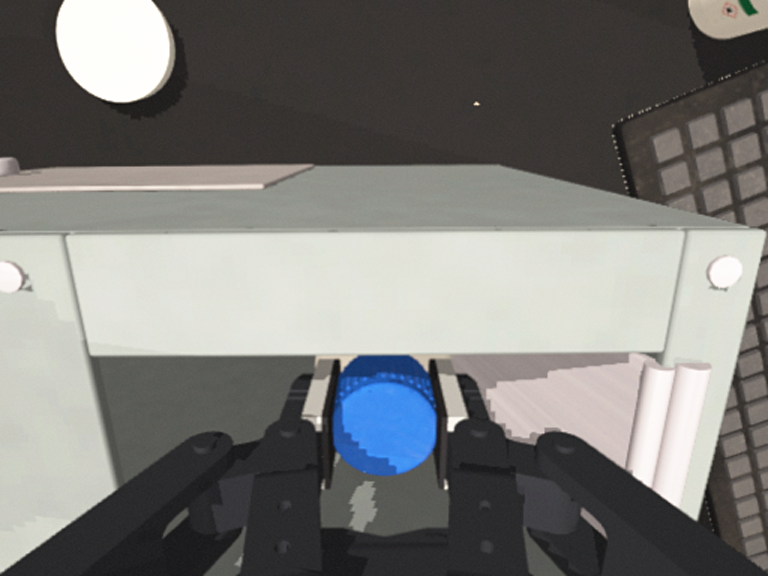

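Emit:
step_arm:
  increments:
    - [[0,0,0,0,0,0],[0,0,0,0,0,0],[0,0,0,0,0,0],[0,0,0,0,0,0],[0,0,0,0,0,0],[0,0,0,0,0,0],[0,0,0,0,0,0],[0,0,0,0,0,0]]
  hand: 0.2

```text
time_s: 24.48
position: [515.7, -381.3, 171.1]
eef_rot: [0.001, 0.024, 1.0, -0.003]
contact_force: [-0.5, -6.8, -2.0]
grip_width: 68.3
```

```bash
python3 look.py w22
```

```text
24.4833 [ 515.7 -381.3  171.1] [-8.120e-01  2.690e-01  1.624e+00 -2.000e-03  1.242e+00 -2.334e+00] [-0.5 -6.8 -2. ] 68.27878814399438
[[-0.999  0.048  0.002]
 [ 0.048  0.999 -0.005]
 [-0.003 -0.005 -1.   ]]
```

View pics/w22.png

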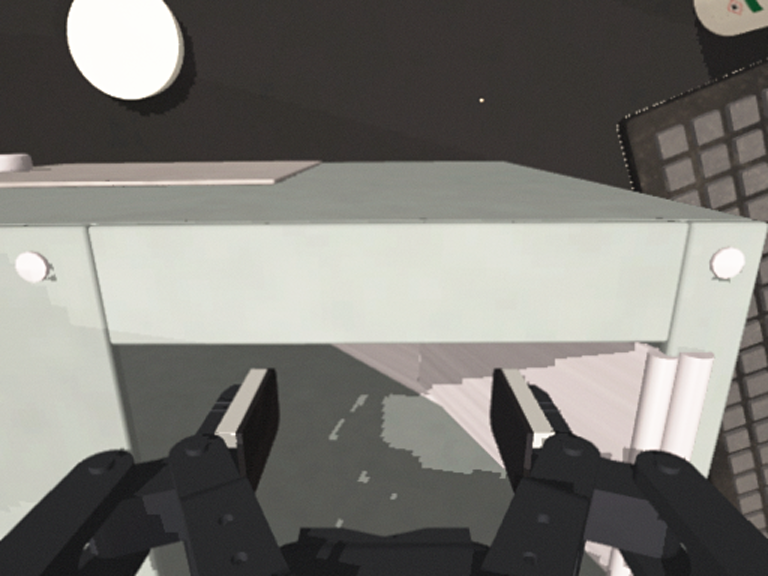

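Emit:
step_arm:
  increments:
    - [[0,0,-0.02,0,0,0],[0,0,-0.04,0,0,0],[0,0,-0.065,0,0,0],[0,0,-0.09,0,0,0],[0,0,-0.115,0,0,0],[0,0,-0.13,0,0,0],[0,0,-0.13,0,0,0]]

```text
time_s: 25.12
position: [516.9, -379.8, 305.4]
eef_rot: [0.003, 0.024, 1.0, -0.003]
contact_force: [1.3, -0.1, 0.6]
grip_width: 68.3
```

```bash
python3 look.py w23; python3 tgt.py 500 66 300 177.6
```

```text
25.1167 [ 516.9 -379.8  305.4] [-8.100e-01  1.650e-01  1.498e+00  1.000e-03  1.470e+00 -2.334e+00] [ 1.3 -0.1  0.6] 68.26353203564182
[[-0.999  0.047  0.007]
 [ 0.047  0.999 -0.006]
 [-0.007 -0.005 -1.   ]]
pos [ 516.2 -379.2  302.4] tool shift mm [ 37.2 444.    1. ] rotvec deg [-0.16  0.23 -0.3 ] joints [-0.81  0.17  1.5   0.    1.47 -2.33]
```

View pics/w23.png

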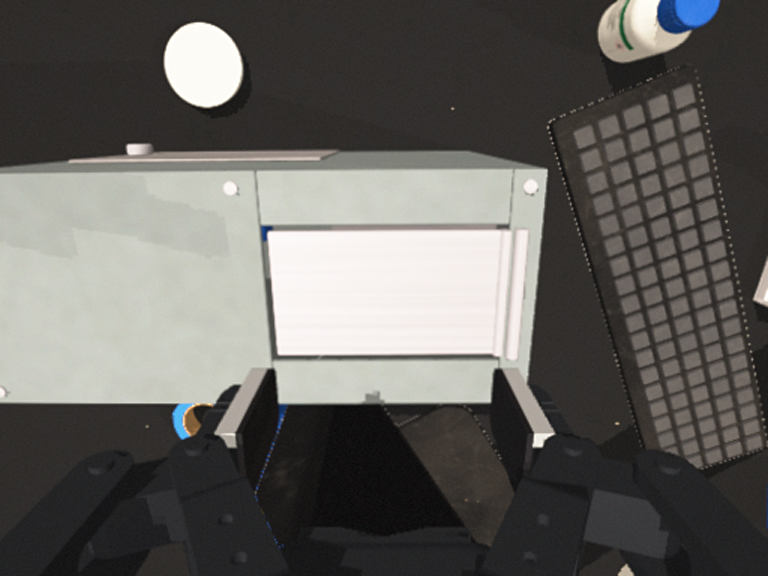

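```bash
python3 look.py w24 wrist 160,130,370,275; python3 look.py t24 top 340,100,512,220
```

```text
25.1667 [ 516.2 -379.2  302.4] [-8.110e-01  1.670e-01  1.502e+00  1.000e-03  1.468e+00 -2.334e+00] [ 1.   0.5 -1.1] 68.25878006954949
[[-0.999  0.047  0.004]
 [ 0.047  0.999 -0.003]
 [-0.004 -0.003 -1.   ]]
scale 3.7142857142857144
25.2167 [ 515.6 -378.6  300. ] [-8.110e-01  1.680e-01  1.504e+00  1.000e-03  1.468e+00 -2.334e+00] [ 0.2  0.6 -0.3] 68.59919069500278
[[-0.999  0.047  0.001]
 [ 0.047  0.999 -0.   ]
 [-0.001 -0.    -1.   ]]
scale 4.534883720930233
```

View pics/w24.png

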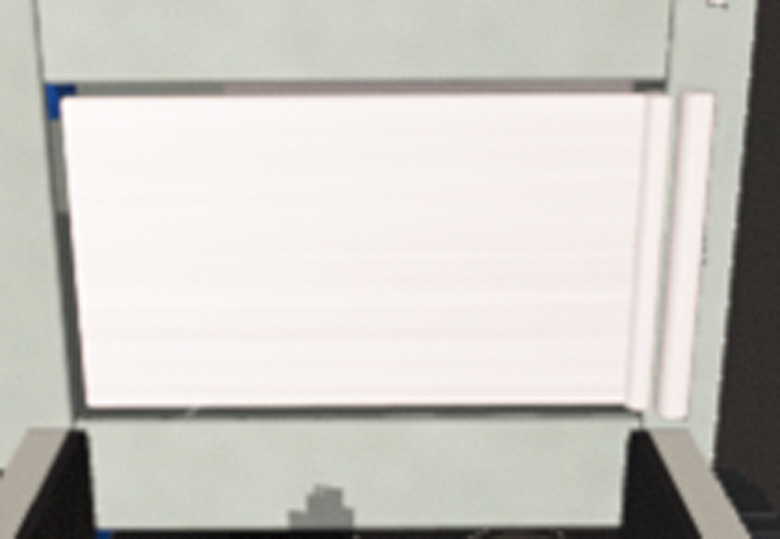

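View pics/t24.png

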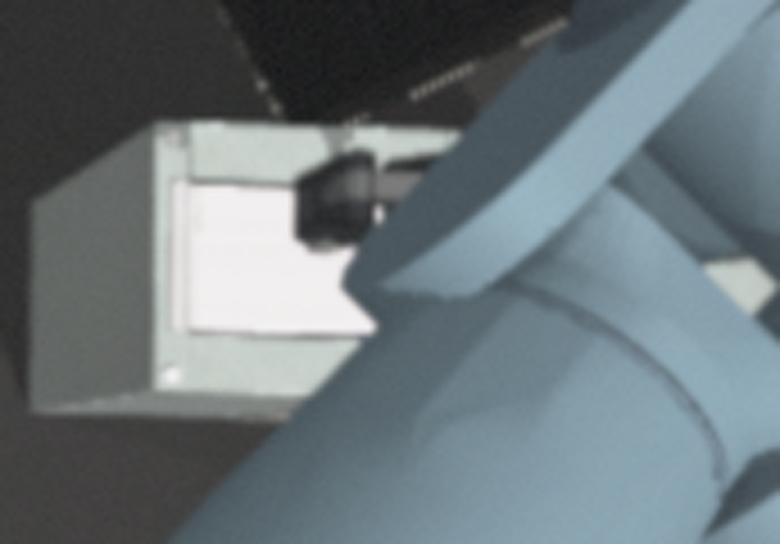

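Emit:
step_arm:
  increments:
    - [[0.003,0.035,0,0,0,0],[0.006,0.072,0,0,0,0],[0.009,0.11,0,0,0,0],[0.012,0.15,0,0,0,0],[0.016,0.19,0,0,0,0],[0.019,0.23,0,0,0,0],[0.022,0.27,0,0,0,0],[0.026,0.31,0,0,0,0],[0.029,0.35,0,0,0,0],[0.032,0.39,0,0,0,0],[0.035,0.425,0,0,0,0],[0.037,0.444,0,0,0,0]]
  hand: 0

```text
time_s: 26.27
position: [497.8, 69.8, 297.3]
eef_rot: [-0.002, 0.022, 1.0, 0.001]
contact_force: [0.6, 0.4, -0.5]
grip_width: 85.4
```

Emit:
step_arm:
  increments:
    - [[0,0,0.035,0,0,0],[0,0,0.07,0,0,0],[0,0,0.105,0,0,0],[0,0,0.135,0,0,0],[0,0,0.15,0,0,0],[0,0,0.15,0,0,0],[0,0,0.15,0,0,0]]

```text
time_s: 26.85
position: [497.9, 66.6, 147.6]
eef_rot: [-0.002, 0.024, 1.0, 0.0]
contact_force: [0.7, -0.3, 0.6]
grip_width: 85.4
```

```bash
python3 look.py w25; python3 tgt.py 500 66 61 177.6
```

```text
26.85 [497.9  66.6 147.6] [-0.093 -0.018  1.988  0.     1.177 -1.617] [ 0.7 -0.3  0.6] 85.39425208193931
[[-0.999  0.047 -0.004]
 [ 0.047  0.999  0.001]
 [ 0.004  0.    -1.   ]]
pos [499.3  66.4 149.4] tool shift mm [-0.8 -0.4 88.4] rotvec deg [ 0.01 -0.04 -0.33] joints [-0.09 -0.02  1.99  0.    1.18 -1.62]
```

View pics/w25.png

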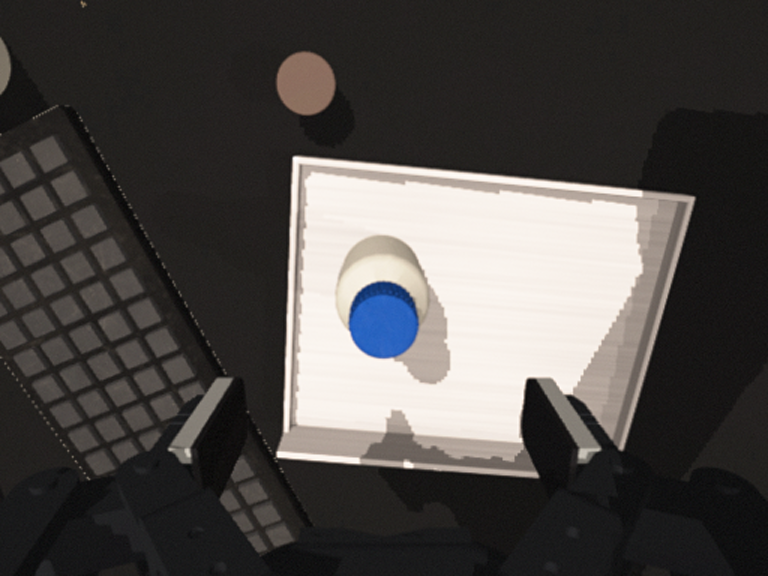

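Emit:
step_arm:
  increments:
    - [[0,0,0.03,0,0,0],[0,0,0.055,0,0,0],[0,0,0.072,0,0,0],[0,0,0.08,0,0,0],[0,0,0.084,0,0,0],[0,0,0.085,0,0,0],[0,0,0.085,0,0,0],[0,0,0.085,0,0,0]]

```text
time_s: 27.57
position: [500.7, 66.2, 66.0]
eef_rot: [0.001, 0.024, 1.0, -0.0]
contact_force: [-0.2, 0.0, -0.3]
grip_width: 85.5
```

Emit:
step_arm:
  increments:
    - [[0,0,0,0,0,0],[0,0,0,0,0,0],[0,0,0,0,0,0],[0,0,0,0,0,0],[0,0,0,0,0,0],[0,0,0,0,0,0],[0,0,0,0,0,0]]
  hand: 1

```text
time_s: 28.15
position: [500.0, 66.1, 65.1]
eef_rot: [0.001, 0.024, 1.0, -0.0]
contact_force: [-1.4, -0.9, 4.6]
grip_width: 30.6
```

```bash
python3 look.py w26
```

```text
28.15 [500.   66.1  65.1] [-0.093  0.113  2.025 -0.     1.002 -1.617] [-1.4 -0.9  4.6] 30.55211394575393
[[-0.999  0.047  0.001]
 [ 0.047  0.999 -0.   ]
 [-0.001 -0.    -1.   ]]
```

View pics/w26.png

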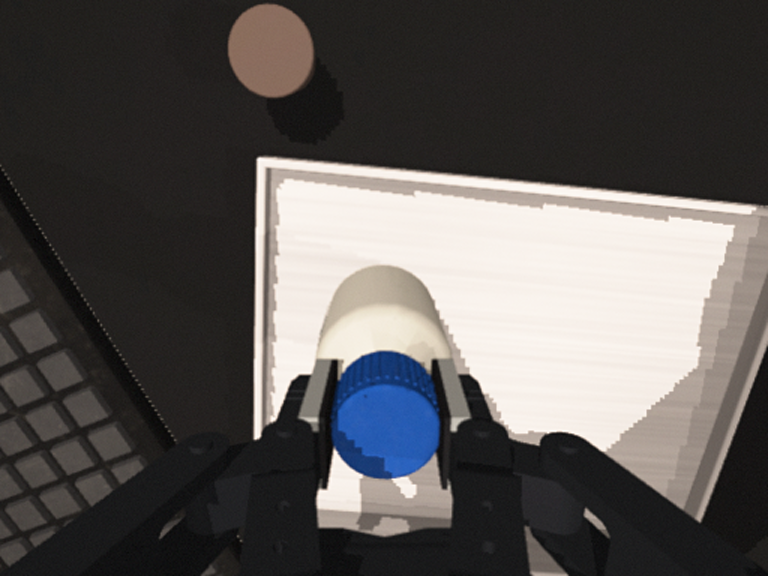

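Emit:
step_arm:
  increments:
    - [[0,0,-0.036,0,0,0],[0,0,-0.072,0,0,0],[0,0,-0.108,0,0,0],[0,0,-0.144,0,0,0],[0,0,-0.18,0,0,0],[0,0,-0.216,0,0,0],[0,0,-0.252,0,0,0],[0,0,-0.285,0,0,0],[-0.003,-0.035,-0.285,0,0,0],[-0.006,-0.07,-0.285,0,0,0],[-0.009,-0.105,-0.285,0,0,0],[-0.011,-0.14,-0.285,0,0,0]]

```text
time_s: 29.2
position: [503.3, -75.0, 348.5]
eef_rot: [-0.001, 0.023, 1.0, 0.0]
contact_force: [1.2, 0.2, -1.0]
grip_width: 28.6
```

Emit:
step_arm:
  increments:
    - [[-0.003,-0.037,0,0,0,0],[-0.006,-0.074,0,0,0,0],[-0.009,-0.111,0,0,0,0],[-0.012,-0.148,0,0,0,0],[-0.015,-0.185,0,0,0,0],[-0.018,-0.222,0,0,0,0],[-0.021,-0.255,0,0,0,0],[-0.023,-0.285,0,0,0,0],[-0.025,-0.304,0,0,0,0],[-0.025,-0.304,0,0,0,0],[-0.025,-0.304,0,0,0,0]]

```text
time_s: 30.12
position: [513.9, -379.2, 347.6]
eef_rot: [-0.001, 0.024, 1.0, 0.001]
contact_force: [0.7, -0.2, -1.1]
grip_width: 29.2
```

```bash
python3 tgt.py 515 -379 240 177.6; python3 look.py w27
```

```text
pos [ 513.9 -379.2  347.6] tool shift mm [-1.300e+00 -1.000e-01  1.076e+02] rotvec deg [ 0.15 -0.1  -0.4 ] joints [-0.81  0.15  1.44  0.    1.55 -2.34]
30.1167 [ 513.9 -379.2  347.6] [-8.130e-01  1.480e-01  1.442e+00  1.000e-03  1.554e+00 -2.335e+00] [ 0.7 -0.2 -1.1] 29.167694894101253
[[-0.999  0.049 -0.002]
 [ 0.049  0.999  0.003]
 [ 0.002  0.003 -1.   ]]
```

View pics/w27.png

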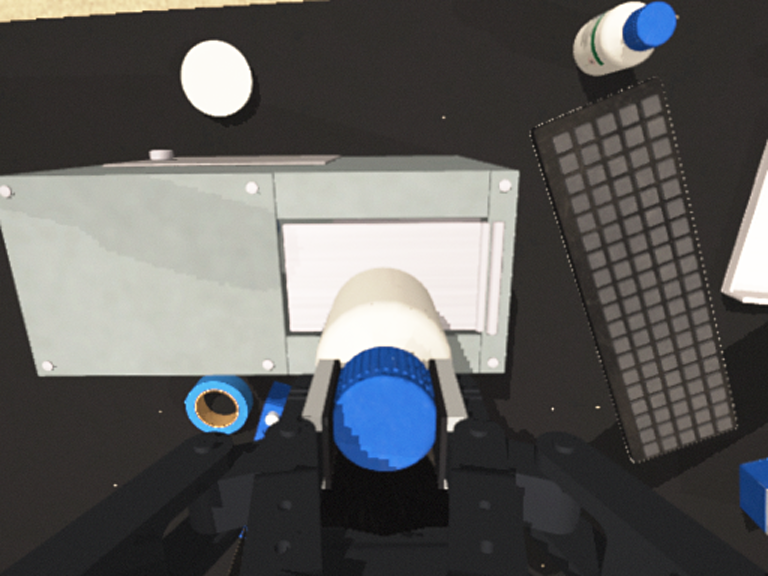

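Emit:
step_arm:
  increments:
    - [[-0.001,0,0.015,0,0,0],[-0.001,0,0.03,0,0,0],[-0.001,0,0.045,0,0,0],[-0.001,0,0.06,0,0,0],[-0.001,0,0.072,0,0,0],[-0.001,0,0.084,0,0,0],[-0.001,0,0.096,0,0,0],[-0.001,0,0.108,0,0,0],[-0.001,0,0.12,0,0,0],[-0.001,0,0.132,0,0,0],[-0.001,0,0.14,0,0,0],[-0.001,0,0.14,0,0,0]]

```text
time_s: 31.17
position: [514.2, -378.1, 205.9]
eef_rot: [-0.002, 0.024, 1.0, 0.002]
contact_force: [0.4, -3.4, -1.5]
grip_width: 28.9
```

```bash
python3 look.py w28
```

```text
31.1667 [ 514.2 -378.1  205.9] [-0.811  0.235  1.6   -0.     1.312 -2.334] [ 0.4 -3.4 -1.5] 28.9012751849866
[[-0.999  0.048 -0.003]
 [ 0.048  0.999  0.003]
 [ 0.003  0.003 -1.   ]]
```

View pics/w28.png

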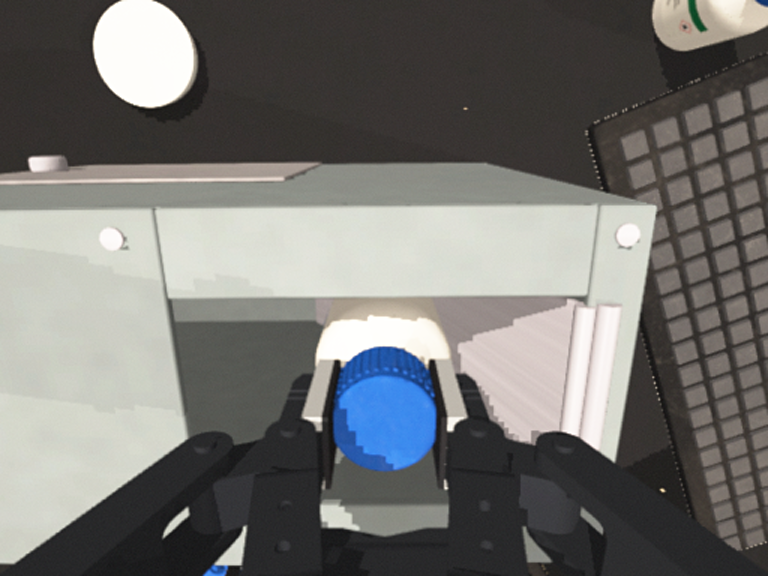

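Emit:
step_arm:
  increments:
    - [[0,0,0.01,0,0,0],[0,0,0.02,0,0,0],[0,0,0.03,0,0,0],[0,0,0.037,0,0,0],[0,0,0.037,0,0,0],[0,0,0.037,0,0,0]]

```text
time_s: 31.72
position: [514.6, -378.5, 170.9]
eef_rot: [-0.001, 0.024, 1.0, 0.001]
contact_force: [0.3, -2.5, -1.7]
grip_width: 28.8
```

Emit:
step_arm:
  increments:
    - [[0,0,0,0,0,0],[0,0,0,0,0,0],[0,0,0,0,0,0],[0,0,0,0,0,0],[0,0,0,0,0,0],[0,0,0,0,0,0],[0,0,0,0,0,0],[0,0,0,0,0,0],[0,0,0,0,0,0],[0,0,0,0,0,0]]
  hand: 0.2

```text
time_s: 32.55
position: [515.8, -381.4, 174.2]
eef_rot: [0.001, 0.024, 1.0, -0.003]
contact_force: [-0.7, -8.5, -1.2]
grip_width: 68.2
```

```bash
python3 look.py w29
```

```text
32.55 [ 515.8 -381.4  174.2] [-8.120e-01  2.660e-01  1.622e+00 -2.000e-03  1.247e+00 -2.334e+00] [-0.7 -8.5 -1.2] 68.20902025541741
[[-0.999  0.048  0.002]
 [ 0.048  0.999 -0.006]
 [-0.003 -0.006 -1.   ]]
```

View pics/w29.png

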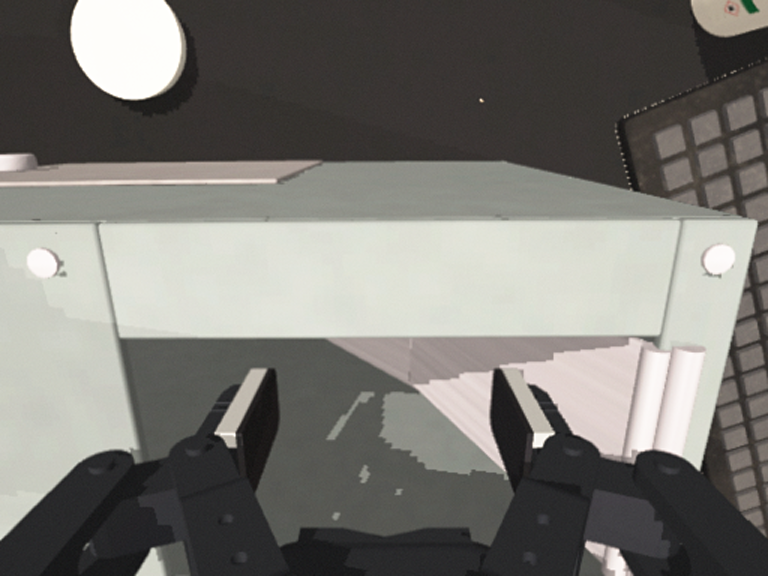

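The chute is empty and the second bottle has slid into the store. Withdraw.

Emit:
step_arm:
  increments:
    - [[0,0,-0.015,0,0,0],[0,0,-0.03,0,0,0],[0,0,-0.05,0,0,0],[0,0,-0.075,0,0,0],[0,0,-0.1,0,0,0],[0,0,-0.13,0,0,0],[0,0,-0.16,0,0,0],[0,0,-0.18,0,0,0],[0,0.03,-0.18,0,0,0],[0,0.06,-0.18,0,0,0],[0,0.06,-0.18,0,0,0],[0,0.06,-0.18,0,0,0]]

```text
time_s: 33.6
position: [518.6, -317.6, 353.6]
eef_rot: [0.001, 0.023, 1.0, -0.0]
contact_force: [-0.4, -0.5, 0.2]
grip_width: 68.5
```

```bash
python3 look.py w30; python3 look.py s30 scene; python3 - <<'E'
from bench import arm
from h import *
ct=arm.capture("top")
for l in ["good_centre","fallen_centre","flap"]: print(l,[(np.round(d["box"]),round(d["confidence"],2)) for d in arm.boxes_of(ct,l)])
E
```

```text
33.6 [ 518.6 -317.6  353.6] [-7.360e-01  7.000e-02  1.516e+00  1.000e-03  1.554e+00 -2.262e+00] [-0.4 -0.5  0.2] 68.5043297245385
[[-0.999  0.045  0.001]
 [ 0.045  0.999 -0.   ]
 [-0.001 -0.    -1.   ]]
33.65 [ 518.3 -318.5  353.1] [-0.737  0.071  1.515  0.     1.554 -2.262] [ 0.3  0.2 -0.7] 68.1742254844496
[[-0.999  0.046  0.001]
 [ 0.046  0.999 -0.   ]
 [-0.001 -0.    -1.   ]]
good_centre [(array([297., 231.,  19.,  16.]), 0.76)]
fallen_centre []
flap []
```

View pics/w30.png

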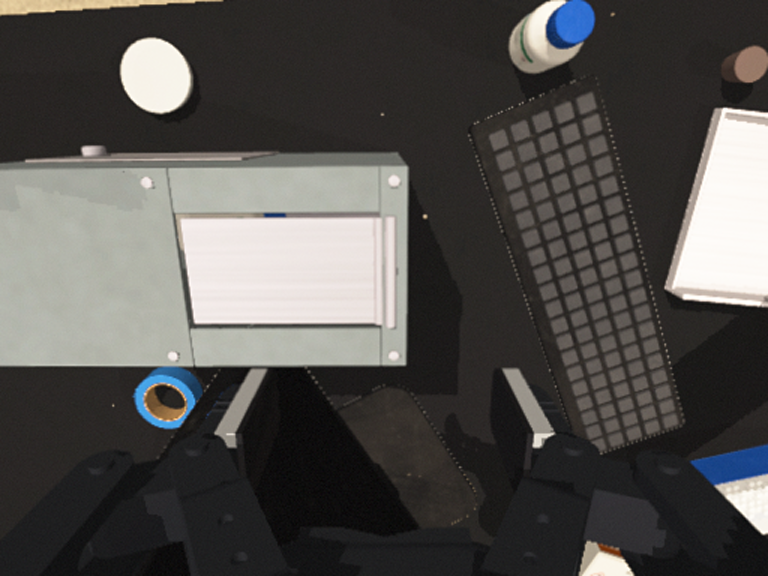

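View pics/s30.png

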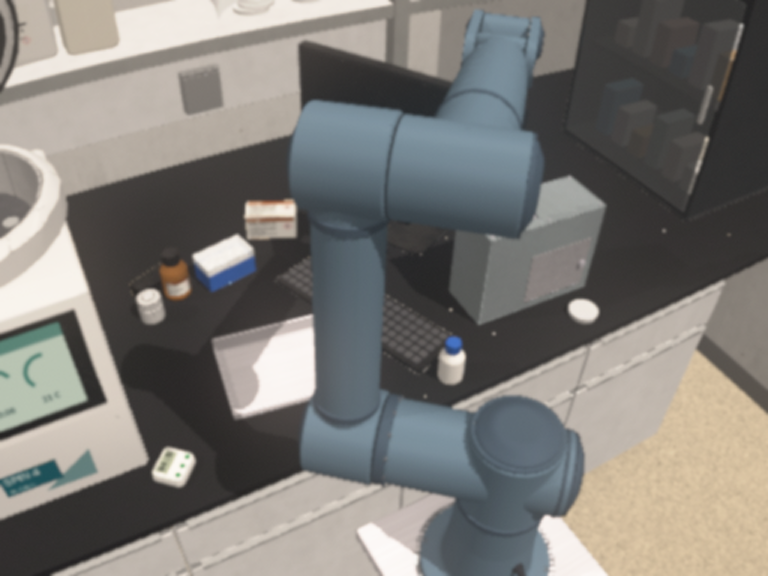

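```bash
python3 look.py w31 wrist 105,130,275,230; python3 - <<'E'
from bench import arm
from h import *
s=arm.get_state(); c=arm.capture("wrist")
th=np.radians(-2.4); X=np.array([np.cos(th),np.sin(th),0]);Y=np.array([-np.sin(th),np.cos(th),0]); O=np.array([515,-379,230.])
k=780/170
for a in (0,0.08,0.16):
    L=[]
    for x in (-33,33):
        for r in (5,116): L.append(((proj(c,O+X*x+Y*(59-r*np.cos(a))+np.array([0,0,-r*np.sin(a)]),s)-[105,130])*k).round())
    print(a,L)
print("slot",[((proj(c,O+X*x+Y*y,s)-[105,130])*k).round() for x in(-36,36) for y in (-60,60)])
u=np.array([275,214])/1.5; o,d=ray(c,u,s)
for z in (225,180,165,140,100,70):
    w=at_z(c,u,z,s)-O; print(z,(w@X).round(),(w@Y).round())
E
```

```text
33.9 [ 518.  -319.6  352.1] [-0.739  0.073  1.515  0.     1.554 -2.261] [ 1.1 -0.4 -0.1] 68.30804526526092
[[-0.999  0.048 -0.   ]
 [ 0.048  0.999  0.   ]
 [ 0.     0.    -1.   ]]
scale 4.588235294117647
0 [array([666.,  71.]), array([80., 76.]), array([670., 397.]), array([124., 400.])]
0.08 [array([666.,  71.]), array([101.,  68.]), array([670., 396.]), array([142., 383.])]
0.16 [array([667.,  71.]), array([124.,  61.]), array([671., 395.]), array([162., 368.])]
slot [array([63., 60.]), array([698.,  55.]), array([111., 414.]), array([700., 411.])]
225 -35.0 -5.0
180 -28.0 -15.0
165 -26.0 -19.0
140 -22.0 -24.0
100 -16.0 -34.0
70 -12.0 -40.0
```

View pics/w31.png

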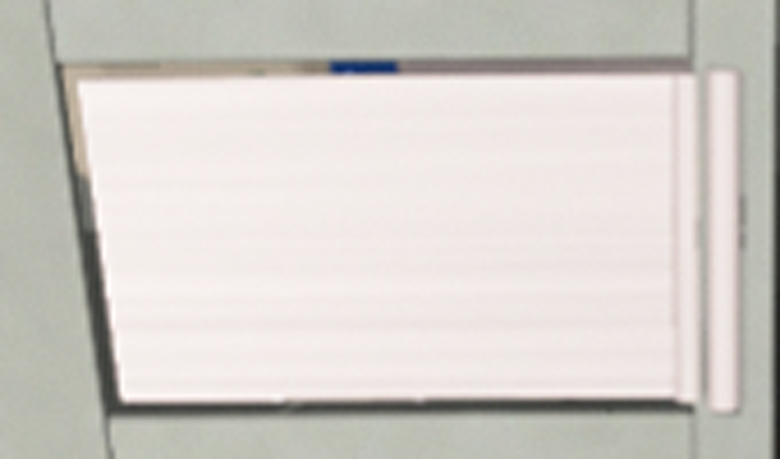

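```bash
python3 -c "
from bench import arm
print(arm.get_state()['time_s'],arm.get_state()['contact_force']);print(arm.hand_in())"
```

```text
34.0 [-0.10213251 -0.25838892 -0.72526655]
the job is handed in; nothing more can be done
None
```

I stood the fallen bottle up in the tray and let go of it. I then dropped both rejects through the slot, holding the flap open with the fingers, and handed in at about 34 s with the hand clear of everything.

**What the last checks showed:**
- **Flap:** shut. Its corners match the shut position within about a pixel in the wrist picture.
- **Rejects:** the tray is empty. The chute was clear after each drop. The second bottle's cap and body show through the gap beside the flap, and its line of sight fits a bottle lying on the chute inside the box. I could not measure its exact depth, and the first bottle is not directly visible in the last pictures. A patch of blue through the flap gap after its drop fits a cap lying in the store.
- **Third bottle:** standing where it was. The detector box is within 1 pixel of the start, about 2–3 mm.

**What disagreed:**
- **Finger length:** the fingertips are about 26 mm shorter than `arm.tip_extent` says. With the fingers shut, the tips stand about 9 mm behind the TCP, not 17 mm ahead of it. My first grasp closed on air above the cap because of this. I then touched the tray floor to measure the real tip position (about 14–22 N) and worked from that.
- **Cameras:** the wrist and top cameras disagreed by 4–8 mm in places. I used values in between.

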